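# Draw titanium bars from the magazine and clamp them for sawing

### The arm

A 6-joint arm with a two-finger parallel gripper is mounted at the origin on the work surface. World frame = base frame: x ahead of the robot, y to its left, z up, the work surface at z = 0. Lengths are in m, angles in rad, forces in N, time in s.
With the tool pointing down it reaches from about 0.275 to 0.75 m from the base axis. Payload 10.2 kg.
Tool frame: the origin (TCP) lies midway between the tips of the shut fingers; the grasp point (between the pads) lies 19 mm behind it; z points along the fingers, y is the line along which they close (so a half turn about z gives the same grasp; the last joint's range is limited). The gripper opens to 85 mm and grips with 20 to 120 N. Pads are 22 mm wide; open, the fingers measure 114 mm over their backs; the gripper's body (76 mm by 85 mm) begins 54 mm behind the grasp point. The pads swing forward as they close: fully open they stand 13 mm farther back than shut.
Start: joints at [-1.533, 0.313, 1.498, -0, 1.331, -0.223], TCP at [0.135, -0.507, 0.231] pointing down, gripper open.
Joint ranges: [-2.94, 2.94], [-0.97, 2.17], [0.19, 2.56], [-1.23, 4.37], [0.02, 3.11], [-2.88, 2.88]. Speed limits (rad/s): [2.39, 2.39, 3.01, 3.14, 3.14, 3.14].

### API

Orientations are given as a unit quaternion [x, y, z, w].
In Python, from rig import env, viewer, workorder gives the robot as it stands. The module is installed in compiled form; this text tells all that it offers.
- The arm moves only by the tool play_rows, never from a script. Its argument "deltas" is a list of rows, each an object of numbers: "dx", "dy", "dz": the shift along the world's x, y, z in m; "wx", "wy", "wz": the turn, a rotation vector about the world's x, y, z in rad; "jaw": the finger opening in m, from 0 to 0.0854. In form: [{"dx": .., "dy": .., "dz": .., "wx": .., "wy": .., "wz": .., "jaw": ..}, ...]. A call has 1 to 20 rows; each row is the pose to reach, as a shift and turn from the pose commanded when the call began; what a row does not reach only later rows make up. A row lasts 1/10 s, in which the tool goes at most 50 mm and 8.59 degrees, less where a joint would pass 70% of its speed; a pose out of reach is approached as far as the arm can. A call with a gripper value outside its range is refused whole. The fingers move at their own pace and stop on an object; the grip force is fixed at half the most. Time passes only in rows, so rows that repeat a pose let the fingers close. It gives the time, the measured TCP pose, the force, the opening and the grip force at its end, in the units of the state.
- env.get_state(): the state, without advancing time (a new reading comes with each control period).
- viewer.capture(name): name is "scene" or "top"; returns a dict with "pixels" (384x512x3 uint8, red, green, blue), "depth" (384x512 float32, m along the optical axis (not along the pixel's ray), 0 where there is no reading), "fx", "fy", "cx", "cy" (pixels), "extrinsics" (4x4, takes a point from camera to world coordinates). Camera axes: x right, y down, z forward; pixel columns grow to the right and rows downward; lengths in m; the calibration is good to about 2 mm. A picture is of the moment at which its call begins.
- workorder.close_job(): hands the job in; it is judged then, once.
The state is a dict: "time": time; "joint_pos": joint angles; "joint_vel": joint speeds; "effort": joint torques, N m; "eef_pos": TCP position; "tcp_rot": TCP orientation; "ft_force": force on the tool from outside, world axes, zero at the start; "torque": the same for the moment, N m; "gripper_width": finger opening in m; "finger_force": force on a finger pad.
Only numpy, scipy, OpenCV 4.12 (cv2) and the standard library are available. Lean on these libraries where they do the work, as an engineer would, in place of code of your own. Each camera call takes 0.05 s, during which the arm holds its last target. There are 200 camera calls.

### The job

Set up the abutment bars for sawing: draw every titanium bar out of the tubes of the bar magazine and lay each in a slot of its own in the saw cradle, down in both combs and roughly centred lengthwise. Then push the hold-down clamp's handle over past its over-centre point so that its pad locks down on the bars. Leave the other bench things where they are.

Things in the scene. Friction and masses are not known exactly. Their poses are not given: they have to be found in the camera images.
- magazine: bar magazine fixed to the bench: 4 parallel level square aluminium tubes, 22 mm outside, 16 mm inside, 300 mm long, mouths flush. Origin on the bench under the middle of the row of mouths; x runs from the mouths into the tubes (bars come out towards -x, roughly to the robot), z up. Tube axes at y = -82.5, -27.5, 27.5, 82.5 mm, 60 mm up; a bar in a tube has its centre 58 mm up. A tube may be empty
- mouth (a point): middle of the row of tube mouths, at the height of the tube axes (60 mm up), between two tubes. Nothing stands below, beside or before the bars here. A bar comes out in several pulls, regrasped nearer the mouth each time: it slides with friction alone and stays where it is left; drawn past its middle and let go it sags a little, and is still held while 50 mm or more of it is inside
- bar1: a plain square titanium bar, 12 x 12 mm and 330 mm long, 0.21 kg, sharp-edged. Origin at its centre, x along its length (either way round; its roll about x is arbitrary). At the start it lies inside one of the tubes of the magazine, about 55 to 85 mm of it sticking out of the mouth. May be absent.
- bar2: a plain square titanium bar, 12 x 12 mm and 330 mm long, 0.21 kg, sharp-edged. Origin at its centre, x along its length (either way round; its roll about x is arbitrary). At the start it lies inside one of the tubes of the magazine, about 55 to 85 mm of it sticking out of the mouth. May be absent.
- bar3: a plain square titanium bar, 12 x 12 mm and 330 mm long, 0.21 kg, sharp-edged. Origin at its centre, x along its length (either way round; its roll about x is arbitrary). At the start it lies inside one of the tubes of the magazine, about 55 to 85 mm of it sticking out of the mouth. May be absent.
- bar4: a plain square titanium bar, 12 x 12 mm and 330 mm long, 0.21 kg, sharp-edged. Origin at its centre, x along its length (either way round; its roll about x is arbitrary). At the start it lies inside one of the tubes of the magazine, about 55 to 85 mm of it sticking out of the mouth. May be absent.
- cradle: saw cradle fixed to the bench: 6 mm base plate 320 x 200 mm with two grey combs, 20 mm thick, at x = -130 and +130 mm. Origin on the bench under its centre, x along the slots. Each comb has 4 slots, 20 mm wide, at y = -63, -21, 21, 63 mm; slot floors 40 mm up, tooth tops 49 mm. A bar in a slot has its centre 46 mm up. Between the combs nothing stands above the base plate
- clamp_pivot (a point): centre of the pivot of the clamp handle: x = 55, y = 155, z = 41 mm in the cradle; its axis is parallel to the cradle's x. A linkage joins the handle to the clamp's steel arm (16 mm wide, in the plane x = 130 mm, pivot y = 125, z = 78 mm), which stands upright when open, up to 280 mm above the bench, and swings down towards -y across all four slots as the handle is pushed
- clamp_handle (a joint): clamp handle, rad, turning in the plane x = 55 mm of the cradle. 0 = open: standing up, leaning 0.2 rad to the cradle's -y (over the slots); grows as it is pushed over to +y and down: it leans (value - 0.2) from upright to +y. Once over it may fall by its weight until the pad meets the bars at about 1.4; then it takes some newtons to press on past the over-centre point 1.6 to the stop (locked) 1.745, nearly level
- handle_mid (a point): point on the clamp handle's centreline, 70 mm from its pivot axis, near the middle of its red sleeve (16 mm diameter, from 35 to 110 mm from the axis); moves with the handle
- amber_bottle: small amber bottle with white cap, 40 mm diameter, 85 mm tall, standing beyond the work; leave alone. Origin at the centre of its underside
- plaster_model: plaster jaw model, 62 x 66 x 36 mm; leave alone. Origin at the centre of its underside
- powder_jar: white jar, 56 mm diameter, 60 mm tall; leave alone. Origin at the centre of its underside
- clamp_pad: rubber pad bar, 152 x 20 x 12 mm, sprung under the clamp's arm; it comes down across all four slots above the comb at the cradle's x = +130 mm. Origin on the pivot axis of the clamp's arm

How it is judged:
By the outcome, as a careful person would: the job done as asked, in the order asked, and still so for the second after the job is handed in, with the robot touching nothing.
Of bar1, bar2, bar3, bar4 only 3 to 4 are there at a start; the rules pass over those that are not, and their reading is None.
Once in a run the grip may slacken for a moment while it holds something.
It also fails if it takes over 210 s, if anything falls off the work surface, if the arm or the gripper's body presses on something with over 40 N, if the wrist force passes 120 N, or if a joint passes its speed limit or range.

## Working session

There is one attempt and no reset: what is moved stays moved. The work goes in short steps, Python scripts to look and compute and a tool call to move; the robot and the scene stay as the last step left them, time stands still between calls to the robot, and variables do not carry over. Pictures are saved under pics/ and viewed, at most 14 in all, crops included, and the job is handed in when it is done.

Besides the shell and the picture viewer there is one more tool, called by a JSON object that holds its "api" and its "payload", one argument or row to a line. play_rows: Moves the arm, as the interface text tells. Its arguments: {"type":"object","properties":{"deltas":{"type":"array"}},"required":["deltas"]}

```bash
mkdir -p pics
cat > h.py <<'E'
import numpy as np, cv2
from rig import env, viewer, workorder
def snap(name, tag):
    c=viewer.capture(name); cv2.imwrite(f'pics/{tag}.png', c['pixels'][:,:,::-1]); np.savez(f'pics/{tag}.npz', **c); return c
def load(tag): return np.load(f'pics/{tag}.npz')
def pt(c,u,v,d=None):
    d=c['depth'][int(round(v)),int(round(u))] if d is None else d
    p=np.array([(u-c['cx'])/c['fx']*d,(v-c['cy'])/c['fy']*d,d,1]); return (c['extrinsics']@p)[:3]
def ptz(c,u,v,z):
    E=c['extrinsics']; r=E[:3,:3]@np.array([(u-c['cx'])/c['fx'],(v-c['cy'])/c['fy'],1]); o=E[:3,3]
    return o+r*(z-o[2])/r[2]
def proj(c,p):
    q=np.linalg.inv(c['extrinsics'])@np.append(p,1); return c['fx']*q[0]/q[2]+c['cx'], c['fy']*q[1]/q[2]+c['cy']
E
python3 - <<'E'
from h import *
for n in('scene','top'):
    c=snap(n,n+'0'); print(n,c['fx'],c['extrinsics'].round(3).tolist())
    cv2.imwrite(f'pics/{n}0b.png',cv2.resize(c['pixels'][:,:,::-1],(800,600),interpolation=cv2.INTER_CUBIC))
print(env.get_state())
E
```

```text
scene 444.5656471095595 [[-0.854, 0.387, -0.348, 1.063], [0.521, 0.644, -0.561, 0.768], [0.007, -0.66, -0.751, 1.132], [0.0, 0.0, 0.0, 1.0]]
top 475.5423777683379 [[-0.001, -0.996, 0.092, 0.453], [-1.0, -0.001, -0.02, 0.0], [0.02, -0.092, -0.996, 1.41], [0.0, 0.0, 0.0, 1.0]]
{'time': 0.1, 'joint_pos': array([-1.53341720e+00,  3.13384979e-01,  1.49831731e+00, -2.45681312e-05,
        1.33103768e+00, -2.23395290e-01]), 'joint_vel': array([ 0.00088348, -0.00117255, -0.0013938 , -0.00020305,  0.0008343 ,
        0.00121516]), 'effort': array([ 3.66438820e-03, -4.12902081e+01, -2.60140622e+01, -9.98331325e-05,
        3.07846349e-03, -1.91815383e-05]), 'eef_pos': array([ 0.13533615, -0.50702437,  0.23081344]), 'tcp_rot': array([ 9.91511081e-01,  1.30020949e-01,  4.13983363e-05, -5.72284906e-04]), 'ft_force': array([-0.48394186, -0.85877977, -0.37407766]), 'torque': array([ 0.01058123,  0.01060184, -0.00059777]), 'finger_force': 0.0, 'gripper_width': 0.08519340200100732}
```

View pics/top0b.png

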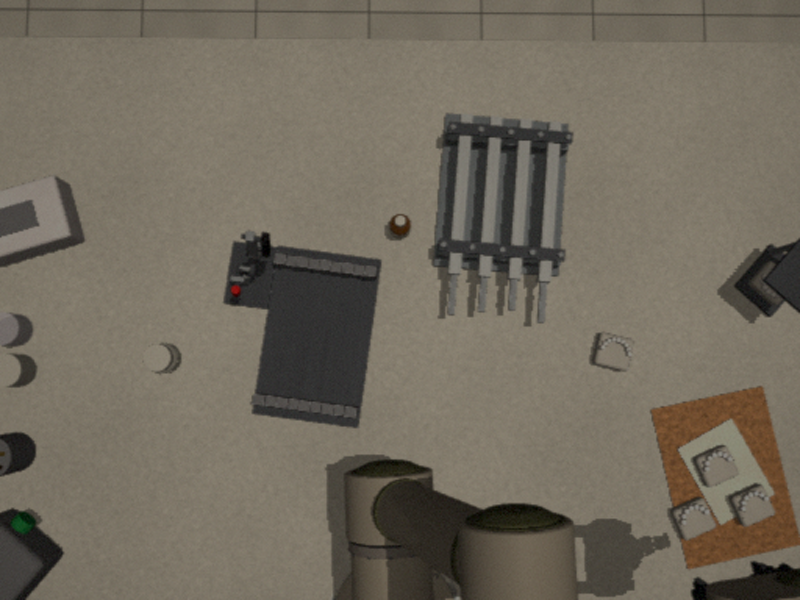

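View pics/scene0b.png

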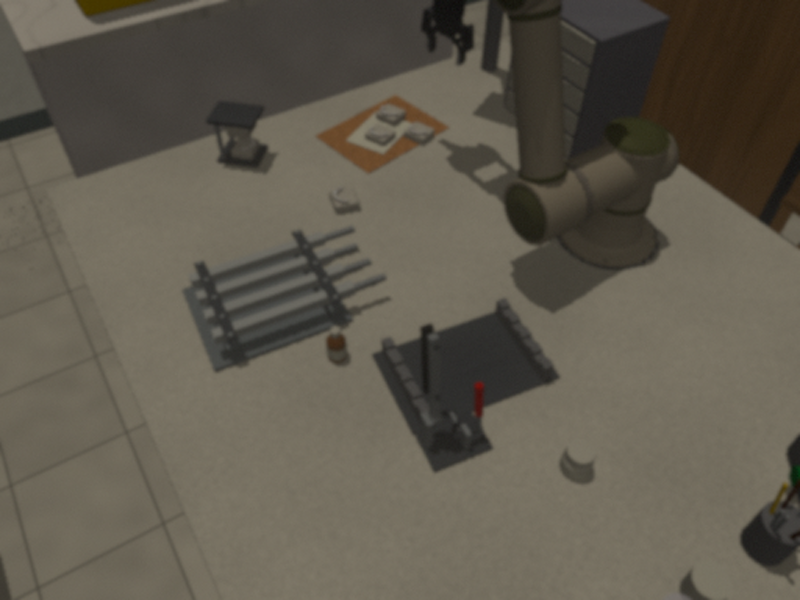

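All four bars are in place: in the top view their ends are at about (451,310), (482,308), (513,307) and (542,318), scaled 800x600. The cradle spans (254..380, 248..425) and the red handle is at (235,291). Next I'll crop these for a closer look.

Run:
```python
from h import *
c=load('top0'); im=c['pixels'][:,:,::-1]
a=cv2.resize(im[140:215,270:370],(800,600),interpolation=cv2.INTER_CUBIC)
b=cv2.resize(im[145:280,140:250],None,fx=4.4,fy=4.4,interpolation=cv2.INTER_CUBIC)
f=lambda x:np.clip(x.astype(float)*1.5,0,255)
cv2.imwrite('pics/mag.png',f(a)); cv2.imwrite('pics/cra.png',f(b))
```

```text
[ WARN:0@0.173] global loadsave.cpp:1063 imwrite_ Unsupported depth image for selected encoder is fallbacked to CV_8U.
```

View pics/mag.png

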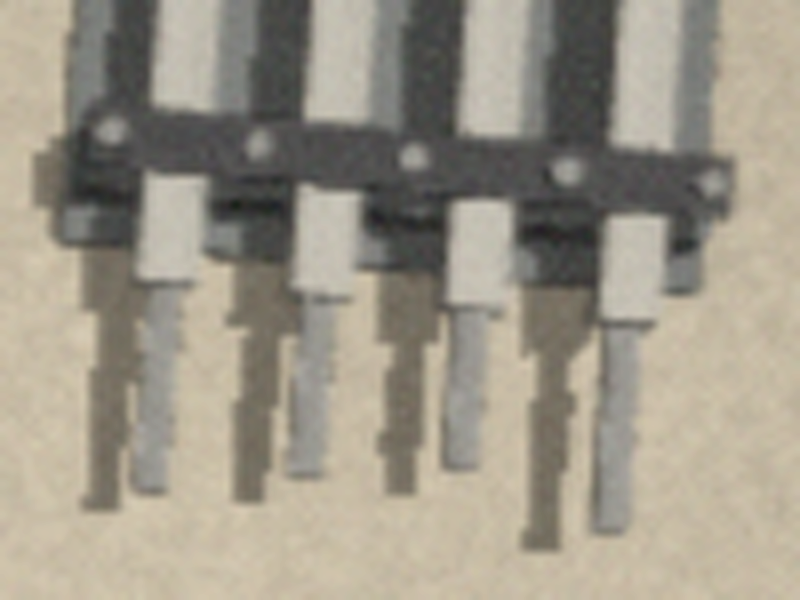

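View pics/cra.png

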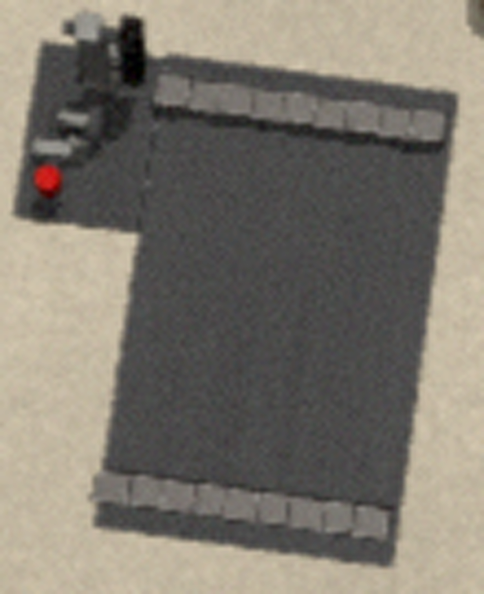

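Run:
```python
from h import *
c=load('top0')
m=lambda x,y:((x+.5)/8-.5+270,(y+.5)/8-.5+140)
k=lambda x,y:((x+.5)/4.4-.5+140,(y+.5)/4.4-.5+145)
M=[ptz(c,*m(x,y),.071) for x,y in[(170,281),(323,296),(478,305),(631,321)]]
B=[ptz(c,*m(x,y),.064) for x,y in[(150,490),(306,474),(460,466),(610,530)]]
M=np.array(M);B=np.array(B);print(M.round(4),'\n',B.round(4))
mm=M.mean(0); d=M[-1]-M[0]; print('mouth',mm,'yaw',np.arctan2(d[0],-d[1]),np.linalg.norm(d)/3)
for u,v in [m(170,230),m(631,260),m(155,430),m(610,470)]: print('depth z',pt(c,u,v).round(4))
C=np.array([ptz(c,*k(x,y),.006) for x,y in[(457,93),(393,563),(95,525)]]);print(C.round(4))
print('len',np.linalg.norm(C[0]-C[1]),np.linalg.norm(C[1]-C[2]),'yaw',np.arctan2(*(C[0]-C[1])[1::-1]))
cc=(C[0]+C[2])/2;print('centre',cc)
T=np.array([ptz(c,*k(x,y),.049) for x,y in[(157,92),(445,125),(388,522),(95,488)]]);print(T.round(4),'c',T.mean(0))
print('yaws',[np.arctan2(*(a)[1::-1]) for a in(T[0]-T[3],T[1]-T[2])],[np.arctan2(a[0],-a[1]) for a in (T[1]-T[0],T[2]-T[3])],[np.linalg.norm(a) for a in (T[0]-T[3],T[1]-T[0],T[2]-T[3])])
print('handle tip',pt(c,*k(47,178)), pt(c,*k(90,20)))
```

```text
[[ 0.6216 -0.11    0.071 ]
 [ 0.6163 -0.1644  0.071 ]
 [ 0.6131 -0.2195  0.071 ]
 [ 0.6075 -0.274   0.071 ]] 
 [[ 0.5477 -0.1029  0.064 ]
 [ 0.5534 -0.1585  0.064 ]
 [ 0.5563 -0.2135  0.064 ]
 [ 0.5335 -0.2666  0.064 ]]
mouth [ 0.61462739 -0.19197777  0.071     ] yaw -0.0856287037309396 0.05489040975048235
depth z [ 0.6402 -0.1103  0.0687]
depth z [ 0.6296 -0.2748  0.0694]
depth z [ 0.569  -0.1048  0.0651]
depth z [ 0.5546 -0.2662  0.0681]
[[0.6564 0.0256 0.006 ]
 [0.3421 0.0672 0.006 ]
 [0.3675 0.2643 0.006 ]]
len 0.31701273814793923 0.1987050657941014 yaw -0.13162536477742204
centre [0.51191435 0.14498515 0.006     ]
[[0.6504 0.221  0.049 ]
 [0.629  0.0327 0.049 ]
 [0.3716 0.0685 0.049 ]
 [0.3936 0.2567 0.049 ]] c [0.51114414 0.14471139 0.049     ]
yaws [np.float64(-0.13813269030448233), np.float64(-0.13849580531561387)] [np.float64(-0.11345097802175728), np.float64(-0.11673837732066339)] [np.float64(0.2592638394885441), np.float64(0.18951898212283957), np.float64(0.18941023565416723)]
handle tip [0.58333557 0.26979283 0.15012632] [0.65636785 0.22043111 0.28012127]
```

Measured:
- **Cradle:** centre (0.511, 0.1445), yaw about -0.13.
- **Mouth:** (0.6146, -0.192), yaw about -0.087. Tube pitch measures 54.9 mm against 55 given, and the bar ends stick out 74, 63, 57 and 74 mm, which fits.

I'll start with the leftmost bar (tube y=+82.5).

{"api": "play_rows", "payload": {
  "deltas": [
    {"dx": 0.457, "dy": 0.4, "dz": -0.08, "wz": -0.348, "jaw": 0.035},
    {"dx": 0.457, "dy": 0.4, "dz": -0.08, "wz": -0.348, "jaw": 0.035},
    {"dx": 0.457, "dy": 0.4, "dz": -0.08, "wz": -0.348, "jaw": 0.035},
    {"dx": 0.457, "dy": 0.4, "dz": -0.08, "wz": -0.348, "jaw": 0.035},
    {"dx": 0.457, "dy": 0.4, "dz": -0.08, "wz": -0.348, "jaw": 0.035},
    {"dx": 0.457, "dy": 0.4, "dz": -0.08, "wz": -0.348, "jaw": 0.035},
    {"dx": 0.457, "dy": 0.4, "dz": -0.08, "wz": -0.348, "jaw": 0.035},
    {"dx": 0.457, "dy": 0.4, "dz": -0.08, "wz": -0.348, "jaw": 0.035},
    {"dx": 0.457, "dy": 0.4, "dz": -0.08, "wz": -0.348, "jaw": 0.035},
    {"dx": 0.457, "dy": 0.4, "dz": -0.08, "wz": -0.348, "jaw": 0.035},
    {"dx": 0.457, "dy": 0.4, "dz": -0.08, "wz": -0.348, "jaw": 0.035},
    {"dx": 0.457, "dy": 0.4, "dz": -0.08, "wz": -0.348, "jaw": 0.035},
    {"dx": 0.457, "dy": 0.4, "dz": -0.08, "wz": -0.348, "jaw": 0.035},
    {"dx": 0.457, "dy": 0.4, "dz": -0.08, "wz": -0.348, "jaw": 0.035},
    {"dx": 0.457, "dy": 0.4, "dz": -0.08, "wz": -0.348, "jaw": 0.035},
    {"dx": 0.457, "dy": 0.4, "dz": -0.08, "wz": -0.348, "jaw": 0.035},
    {"dx": 0.457, "dy": 0.4, "dz": -0.131, "wz": -0.348, "jaw": 0.035},
    {"dx": 0.457, "dy": 0.4, "dz": -0.131, "wz": -0.348, "jaw": 0.035},
    {"dx": 0.457, "dy": 0.4, "dz": -0.131, "wz": -0.348, "jaw": 0.035},
    {"dx": 0.457, "dy": 0.4, "dz": -0.131, "wz": -0.348, "jaw": 0.035}
  ]
}}

```text
$.deltas[0]: bad value
```

Run:
```python
from h import *
for n in('scene','top'):
    c=snap(n,n+'1')
im=c['pixels'][:,:,::-1]
a=cv2.resize(load('scene1')['pixels'][120:270,110:310,::-1],(800,600),interpolation=cv2.INTER_CUBIC)
cv2.imwrite('pics/s1.png',cv2.convertScaleAbs(a,alpha=1.5))
print(env.get_state()['joint_pos'])
```

```text
[-1.53339031e+00  3.13194805e-01  1.49814793e+00  3.25719777e-05
  1.33102434e+00 -2.23400581e-01]
```

View pics/s1.png

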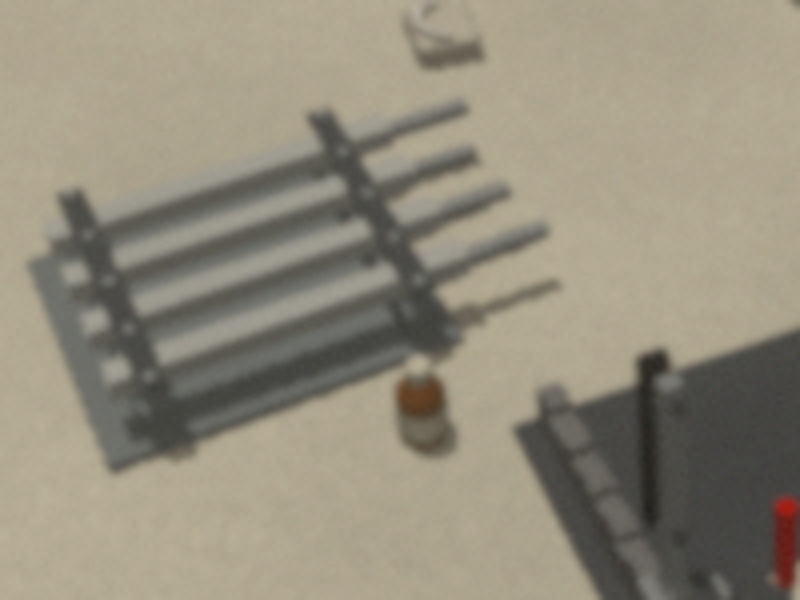

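The call was refused, so nothing moved: the picture shows the magazine unchanged, with the bottle at crop (420,405). I'll resend it with all keys in every row.

{"api": "play_rows", "payload": {
  "deltas": [
    {"dx": 0.457, "dy": 0.4, "dz": -0.08, "wx": 0, "wy": 0, "wz": -0.348, "jaw": 0.035},
    {"dx": 0.457, "dy": 0.4, "dz": -0.08, "wx": 0, "wy": 0, "wz": -0.348, "jaw": 0.035},
    {"dx": 0.457, "dy": 0.4, "dz": -0.08, "wx": 0, "wy": 0, "wz": -0.348, "jaw": 0.035},
    {"dx": 0.457, "dy": 0.4, "dz": -0.08, "wx": 0, "wy": 0, "wz": -0.348, "jaw": 0.035},
    {"dx": 0.457, "dy": 0.4, "dz": -0.08, "wx": 0, "wy": 0, "wz": -0.348, "jaw": 0.035},
    {"dx": 0.457, "dy": 0.4, "dz": -0.08, "wx": 0, "wy": 0, "wz": -0.348, "jaw": 0.035},
    {"dx": 0.457, "dy": 0.4, "dz": -0.08, "wx": 0, "wy": 0, "wz": -0.348, "jaw": 0.035},
    {"dx": 0.457, "dy": 0.4, "dz": -0.08, "wx": 0, "wy": 0, "wz": -0.348, "jaw": 0.035},
    {"dx": 0.457, "dy": 0.4, "dz": -0.08, "wx": 0, "wy": 0, "wz": -0.348, "jaw": 0.035},
    {"dx": 0.457, "dy": 0.4, "dz": -0.08, "wx": 0, "wy": 0, "wz": -0.348, "jaw": 0.035},
    {"dx": 0.457, "dy": 0.4, "dz": -0.08, "wx": 0, "wy": 0, "wz": -0.348, "jaw": 0.035},
    {"dx": 0.457, "dy": 0.4, "dz": -0.08, "wx": 0, "wy": 0, "wz": -0.348, "jaw": 0.035},
    {"dx": 0.457, "dy": 0.4, "dz": -0.08, "wx": 0, "wy": 0, "wz": -0.348, "jaw": 0.035},
    {"dx": 0.457, "dy": 0.4, "dz": -0.08, "wx": 0, "wy": 0, "wz": -0.348, "jaw": 0.035},
    {"dx": 0.457, "dy": 0.4, "dz": -0.08, "wx": 0, "wy": 0, "wz": -0.348, "jaw": 0.035},
    {"dx": 0.457, "dy": 0.4, "dz": -0.08, "wx": 0, "wy": 0, "wz": -0.348, "jaw": 0.035},
    {"dx": 0.457, "dy": 0.4, "dz": -0.131, "wx": 0, "wy": 0, "wz": -0.348, "jaw": 0.035},
    {"dx": 0.457, "dy": 0.4, "dz": -0.131, "wx": 0, "wy": 0, "wz": -0.348, "jaw": 0.035},
    {"dx": 0.457, "dy": 0.4, "dz": -0.131, "wx": 0, "wy": 0, "wz": -0.348, "jaw": 0.035}
  ]
}}

```text
time: 2.1
eef_pos: [0.5919, -0.1079, 0.1008]
tcp_rot: [0.999, -0.044, -0.001, -0.0]
ft_force: [-0.3, -0.3, -0.2]
gripper_width: 0.0349
finger_force: 0.0
```

{"api": "play_rows", "payload": {
  "deltas": [
    {"dx": 0, "dy": 0.001, "dz": -0.03, "wx": 0, "wy": 0, "wz": 0, "jaw": 0.035},
    {"dx": 0, "dy": 0.001, "dz": -0.05, "wx": 0, "wy": 0, "wz": 0, "jaw": 0.035},
    {"dx": 0, "dy": 0.001, "dz": -0.062, "wx": 0, "wy": 0, "wz": 0, "jaw": 0.035},
    {"dx": 0, "dy": 0.001, "dz": -0.062, "wx": 0, "wy": 0, "wz": 0, "jaw": 0.035},
    {"dx": 0, "dy": 0.001, "dz": -0.062, "wx": 0, "wy": 0, "wz": 0, "jaw": 0.0},
    {"dx": 0, "dy": 0.001, "dz": -0.062, "wx": 0, "wy": 0, "wz": 0, "jaw": 0.0},
    {"dx": 0, "dy": 0.001, "dz": -0.062, "wx": 0, "wy": 0, "wz": 0, "jaw": 0.0},
    {"dx": 0, "dy": 0.001, "dz": -0.062, "wx": 0, "wy": 0, "wz": 0, "jaw": 0.0},
    {"dx": 0, "dy": 0.001, "dz": -0.062, "wx": 0, "wy": 0, "wz": 0, "jaw": 0.0},
    {"dx": 0, "dy": 0.001, "dz": -0.062, "wx": 0, "wy": 0, "wz": 0, "jaw": 0.0}
  ]
}}

```text
time: 3.1
eef_pos: [0.5932, -0.1065, 0.04]
tcp_rot: [0.999, -0.044, 0.001, 0.0]
ft_force: [-1.3, 0.3, 7.3]
gripper_width: 0.0109
finger_force: 59.5
```

{"api": "play_rows", "payload": {
  "deltas": [
    {"dx": -0.015, "dy": 0.0013, "dz": 0.001, "wx": 0, "wy": 0, "wz": 0, "jaw": 0},
    {"dx": -0.03, "dy": 0.0026, "dz": 0.001, "wx": 0, "wy": 0, "wz": 0, "jaw": 0},
    {"dx": -0.045, "dy": 0.0039, "dz": 0.001, "wx": 0, "wy": 0, "wz": 0, "jaw": 0},
    {"dx": -0.06, "dy": 0.0052, "dz": 0.001, "wx": 0, "wy": 0, "wz": 0, "jaw": 0},
    {"dx": -0.075, "dy": 0.0065, "dz": 0.001, "wx": 0, "wy": 0, "wz": 0, "jaw": 0},
    {"dx": -0.09, "dy": 0.0078, "dz": 0.001, "wx": 0, "wy": 0, "wz": 0, "jaw": 0},
    {"dx": -0.105, "dy": 0.0091, "dz": 0.001, "wx": 0, "wy": 0, "wz": 0, "jaw": 0},
    {"dx": -0.12, "dy": 0.0104, "dz": 0.001, "wx": 0, "wy": 0, "wz": 0, "jaw": 0},
    {"dx": -0.12, "dy": 0.0104, "dz": 0.001, "wx": 0, "wy": 0, "wz": 0, "jaw": 0}
  ]
}}

```text
time: 4.0
eef_pos: [0.4714, -0.0957, 0.0398]
tcp_rot: [0.999, -0.044, -0.0, -0.0]
ft_force: [-1.7, -0.3, 0.5]
gripper_width: 0.0107
finger_force: 58.7
```

{"api": "play_rows", "payload": {
  "deltas": [
    {"dx": 0, "dy": 0, "dz": 0, "wx": 0, "wy": 0, "wz": 0, "jaw": 0.03},
    {"dx": 0, "dy": 0, "dz": 0, "wx": 0, "wy": 0, "wz": 0, "jaw": 0.03},
    {"dx": 0, "dy": 0, "dz": 0, "wx": 0, "wy": 0, "wz": 0, "jaw": 0.03}
  ]
}}

```text
time: 4.3
eef_pos: [0.4729, -0.096, 0.0394]
tcp_rot: [0.999, -0.044, 0.0, 0.0]
ft_force: [-0.0, -0.5, -0.5]
gripper_width: 0.0297
finger_force: 0.0
```

Run:
```python
from h import *
for n in('scene','top'): c=snap(n,n+'2')
a=cv2.resize(load('scene2')['pixels'][90:270,150:390,::-1],(800,600),interpolation=cv2.INTER_CUBIC)
cv2.imwrite('pics/s2.png',cv2.convertScaleAbs(a,alpha=1.5))
```

```text
(no output)
```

View pics/s2.png

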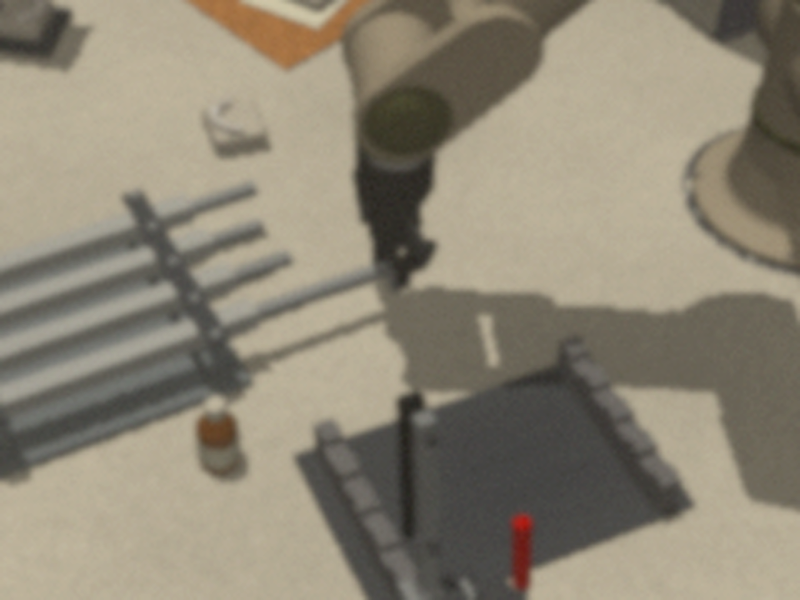

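The bar is drawn out from the mouth at (220,330) towards the gripper at (400,262), but I can't see its end past the fingers. I'll find the end numerically from depth.

Run:
```python
from h import *
c=load('scene2'); t=load('top2')
M=np.array([.6218,-.1098]); d=np.array([-.9962,.0868])
for s in range(10,230,10):
    p=np.append(M+d*s/1000,.064); o=[]
    for k in(c,t):
        u,v=proj(k,p); q=pt(k,u,v); o.append((round(u),round(v),q.round(3).tolist(),k['pixels'][int(round(v)),int(round(u))].tolist()))
    print(s,*o)
im=c['pixels'][150:200,250:310,::-1]
cv2.imwrite('pics/s3.png',cv2.convertScaleAbs(cv2.resize(im,(720,600),interpolation=cv2.INTER_CUBIC),alpha=1.8))
```

```text
10 (229, 181, [0.611, -0.111, 0.062], [95, 93, 87]) (290, 178, [0.612, -0.109, 0.062], [111, 109, 105])
20 (232, 180, [0.601, -0.11, 0.062], [95, 94, 87]) (290, 182, [0.602, -0.108, 0.066], [113, 111, 109])
30 (234, 179, [0.592, -0.106, 0.065], [98, 96, 89]) (290, 185, [0.592, -0.107, 0.063], [111, 110, 104])
40 (237, 178, [1.063, 0.768, 1.132], [99, 97, 90]) (289, 189, [0.582, -0.106, 0.063], [110, 107, 102])
50 (240, 177, [0.571, -0.107, 0.063], [98, 95, 88]) (289, 192, [0.572, -0.106, 0.059], [109, 108, 101])
60 (243, 176, [0.562, -0.105, 0.063], [97, 95, 90]) (289, 196, [0.562, -0.105, 0.063], [111, 109, 105])
70 (245, 175, [0.55, -0.107, 0.06], [101, 98, 91]) (289, 199, [0.552, -0.104, 0.065], [110, 110, 104])
80 (248, 174, [0.54, -0.106, 0.06], [100, 98, 90]) (288, 203, [0.542, -0.103, 0.061], [107, 104, 100])
90 (251, 173, [0.531, -0.104, 0.061], [100, 98, 90]) (288, 206, [0.517, -0.083, 0.315], [84, 76, 65])
100 (254, 172, [0.52, -0.105, 0.059], [100, 97, 91]) (288, 210, [0.509, -0.081, 0.326], [102, 93, 78])
110 (256, 171, [0.51, -0.103, 0.06], [102, 99, 90]) (287, 213, [0.5
[... 468 characters left out ...]
75, -0.078, 0.086], [60, 58, 50]) (286, 231, [0.461, -0.077, 0.333], [106, 96, 80])
170 (272, 165, [0.493, -0.037, 0.136], [45, 42, 37]) (286, 234, [0.453, -0.076, 0.332], [100, 91, 75])
180 (275, 164, [0.485, -0.035, 0.137], [35, 35, 30]) (285, 238, [0.444, -0.076, 0.317], [86, 79, 66])
190 (277, 163, [0.476, -0.034, 0.137], [45, 43, 40]) (285, 242, [0.438, -0.07, 0.399], [88, 80, 67])
200 (280, 163, [0.387, -0.14, 0.005], [76, 73, 63]) (285, 245, [0.43, -0.069, 0.403], [96, 85, 72])
210 (283, 162, [0.373, -0.144, -0.001], [121, 115, 100]) (285, 249, [0.423, -0.068, 0.411], [69, 64, 53])
220 (285, 161, [0.362, -0.144, -0.002], [120, 114, 99]) (284, 252, [0.416, -0.067, 0.419], [89, 81, 67])
```

View pics/s3.png

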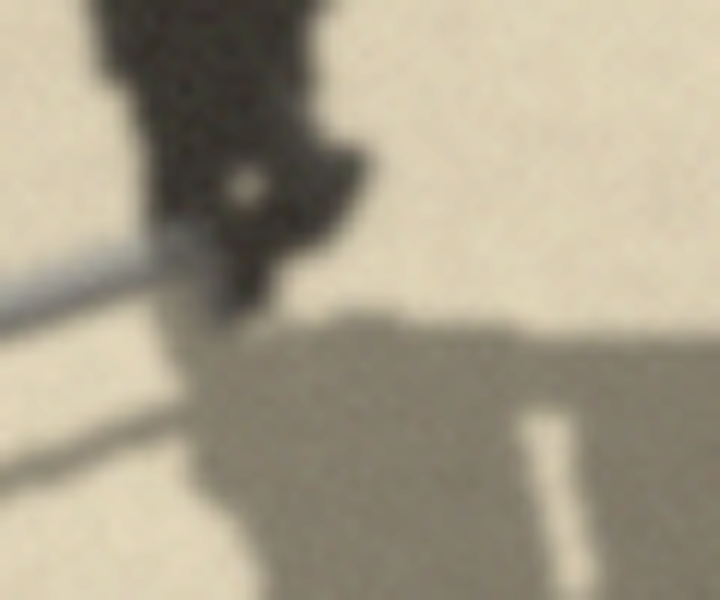

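The fingers could hide an end at s≈194, so this isn't conclusive. I'll move back towards the mouth, where the end will be in clear view.

{"api": "play_rows", "payload": {
  "deltas": [
    {"dx": 0.03, "dy": -0.0026, "dz": -0.001, "wx": 0, "wy": 0, "wz": 0, "jaw": 0.03},
    {"dx": 0.06, "dy": -0.0052, "dz": -0.001, "wx": 0, "wy": 0, "wz": 0, "jaw": 0.03},
    {"dx": 0.09, "dy": -0.0078, "dz": -0.001, "wx": 0, "wy": 0, "wz": 0, "jaw": 0.03},
    {"dx": 0.12, "dy": -0.0104, "dz": -0.001, "wx": 0, "wy": 0, "wz": 0, "jaw": 0.03},
    {"dx": 0.12, "dy": -0.0104, "dz": -0.001, "wx": 0, "wy": 0, "wz": 0, "jaw": 0.03}
  ]
}}

```text
time: 4.9
eef_pos: [0.595, -0.1065, 0.0381]
tcp_rot: [0.999, -0.043, 0.001, 0.0]
ft_force: [-0.6, -0.2, -0.5]
gripper_width: 0.03
finger_force: 0.0
```

```bash
cat >> h.py <<'E'
def ends(tag, M, smax=260, zs=.06, d=(-.9962,.0868)):
    c=load(tag); out=''
    for s in range(40,smax,4):
        p=np.append(np.array(M)+np.array(d)*s/1000,zs); u,v=proj(c,p); q=pt(c,u,v)
        out+=f'{s}:{q[2]*1000:.0f} '
    print(tag,out)
E
python3 - <<'E'
from h import *
for n in('scene','top'): snap(n,n+'4'); ends(n+'4',(.6218,-.1098))
E
```

```text
scene4 40:137 44:138 48:134 52:135 56:136 60:136 64:135 68:137 72:58 76:62 80:60 84:57 88:60 92:56 96:59 100:64 104:63 108:60 112:61 116:62 120:58 124:57 128:59 132:59 136:61 140:56 144:60 148:57 152:59 156:59 160:60 164:62 168:53 172:57 176:61 180:56 184:58 188:53 192:-1 196:-3 200:-3 204:-2 208:4 212:-2 216:-7 220:-0 224:-1 228:1 232:-2 236:0 240:2 244:-7 248:2 252:2 256:-1 
top4 40:310 44:310 48:377 52:382 56:386 60:388 64:388 68:394 72:393 76:394 80:401 84:400 88:410 92:411 96:415 100:416 104:420 108:425 112:431 116:428 120:432 124:437 128:441 132:440 136:442 140:447 144:450 148:447 152:453 156:454 160:460 164:457 168:464 172:465 176:468 180:470 184:471 188:470 192:476 196:478 200:478 204:480 208:483 212:486 216:490 220:484 224:491 228:492 232:494 236:494 240:498 244:501 248:506 252:508 256:508
```

The bar end is at s≈190 (194 expected), so its middle is now right at the gripper. I'll grip there and draw the bar fully out.

{"api": "play_rows", "payload": {
  "deltas": [
    {"dx": 0, "dy": 0, "dz": 0, "wx": 0, "wy": 0, "wz": 0, "jaw": 0},
    {"dx": 0, "dy": 0, "dz": 0, "wx": 0, "wy": 0, "wz": 0, "jaw": 0},
    {"dx": 0, "dy": 0, "dz": 0, "wx": 0, "wy": 0, "wz": 0, "jaw": 0},
    {"dx": 0, "dy": 0, "dz": 0, "wx": 0, "wy": 0, "wz": 0, "jaw": 0},
    {"dx": 0, "dy": 0, "dz": 0.001, "wx": 0, "wy": 0, "wz": 0, "jaw": 0},
    {"dx": -0.019, "dy": 0.0017, "dz": 0.001, "wx": 0, "wy": 0, "wz": 0, "jaw": 0},
    {"dx": -0.038, "dy": 0.0033, "dz": 0.001, "wx": 0, "wy": 0, "wz": 0, "jaw": 0},
    {"dx": -0.057, "dy": 0.005, "dz": 0.001, "wx": 0, "wy": 0, "wz": 0, "jaw": 0},
    {"dx": -0.076, "dy": 0.0066, "dz": 0.001, "wx": 0, "wy": 0, "wz": 0, "jaw": 0},
    {"dx": -0.095, "dy": 0.0083, "dz": 0.001, "wx": 0, "wy": 0, "wz": 0, "jaw": 0},
    {"dx": -0.114, "dy": 0.01, "dz": 0.001, "wx": 0, "wy": 0, "wz": 0, "jaw": 0},
    {"dx": -0.133, "dy": 0.0116, "dz": 0.001, "wx": 0, "wy": 0, "wz": 0, "jaw": 0},
    {"dx": -0.152, "dy": 0.0133, "dz": 0.001, "wx": 0, "wy": 0, "wz": 0, "jaw": 0},
    {"dx": -0.171, "dy": 0.0149, "dz": 0.001, "wx": 0, "wy": 0, "wz": 0, "jaw": 0},
    {"dx": -0.19, "dy": 0.0166, "dz": 0.001, "wx": 0, "wy": 0, "wz": 0, "jaw": 0},
    {"dx": -0.195, "dy": 0.017, "dz": 0.001, "wx": 0, "wy": 0, "wz": 0, "jaw": 0},
    {"dx": -0.195, "dy": 0.017, "dz": 0.02, "wx": 0, "wy": 0, "wz": 0, "jaw": 0},
    {"dx": -0.195, "dy": 0.017, "dz": 0.04, "wx": 0, "wy": 0, "wz": 0, "jaw": 0},
    {"dx": -0.195, "dy": 0.017, "dz": 0.04, "wx": 0, "wy": 0, "wz": 0, "jaw": 0}
  ]
}}

```text
time: 6.9
eef_pos: [0.3992, -0.0901, 0.0802]
tcp_rot: [0.999, -0.044, 0.002, 0.001]
ft_force: [-0.5, 0.2, -1.8]
gripper_width: 0.0108
finger_force: 58.7
```

Run:
```python
from h import *
c=snap('scene','scene5'); snap('top','top5')
a=cv2.resize(c['pixels'][90:270,150:390,::-1],(800,600),interpolation=cv2.INTER_CUBIC)
cv2.imwrite('pics/s5.png',cv2.convertScaleAbs(a,alpha=1.5))
```

```text
(no output)
```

View pics/s5.png

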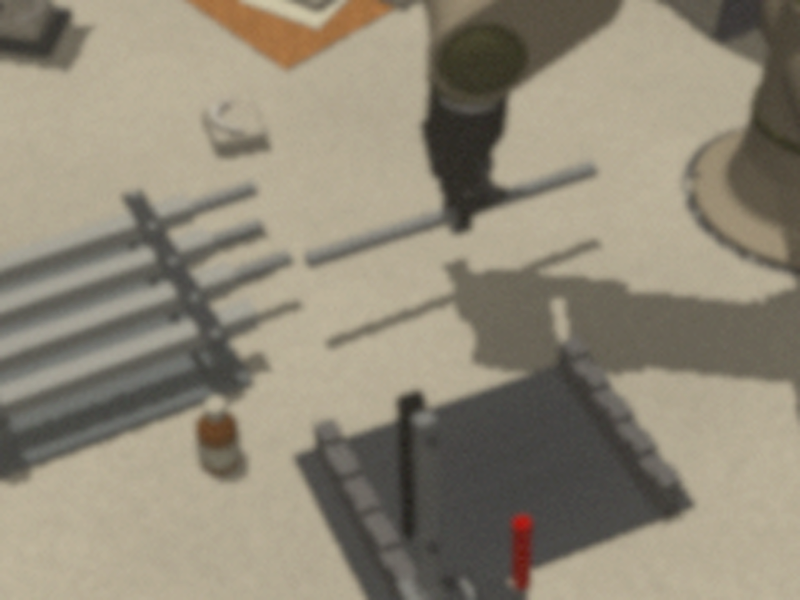

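Bar 1 is free, level and held near its middle: its ends are at crop (307,260) and (595,170). Next I carry it along y to the far slot (+63 mm), then forward.

{"api": "play_rows", "payload": {
  "deltas": [
    {"dx": 0, "dy": 0.03, "dz": 0, "wx": 0, "wy": 0, "wz": -0.01, "jaw": 0},
    {"dx": 0, "dy": 0.06, "dz": 0, "wx": 0, "wy": 0, "wz": -0.02, "jaw": 0},
    {"dx": 0, "dy": 0.09, "dz": 0, "wx": 0, "wy": 0, "wz": -0.03, "jaw": 0},
    {"dx": 0, "dy": 0.12, "dz": 0, "wx": 0, "wy": 0, "wz": -0.042, "jaw": 0},
    {"dx": 0, "dy": 0.15, "dz": 0, "wx": 0, "wy": 0, "wz": -0.042, "jaw": 0},
    {"dx": 0, "dy": 0.18, "dz": 0, "wx": 0, "wy": 0, "wz": -0.042, "jaw": 0},
    {"dx": 0, "dy": 0.21, "dz": 0, "wx": 0, "wy": 0, "wz": -0.042, "jaw": 0},
    {"dx": 0, "dy": 0.24, "dz": 0, "wx": 0, "wy": 0, "wz": -0.042, "jaw": 0},
    {"dx": 0, "dy": 0.27, "dz": 0, "wx": 0, "wy": 0, "wz": -0.042, "jaw": 0},
    {"dx": 0, "dy": 0.297, "dz": 0, "wx": 0, "wy": 0, "wz": -0.042, "jaw": 0},
    {"dx": 0.03, "dy": 0.297, "dz": 0, "wx": 0, "wy": 0, "wz": -0.042, "jaw": 0},
    {"dx": 0.06, "dy": 0.297, "dz": 0, "wx": 0, "wy": 0, "wz": -0.042, "jaw": 0},
    {"dx": 0.09, "dy": 0.297, "dz": 0, "wx": 0, "wy": 0, "wz": -0.042, "jaw": 0},
    {"dx": 0.115, "dy": 0.297, "dz": 0, "wx": 0, "wy": 0, "wz": -0.042, "jaw": 0},
    {"dx": 0.12, "dy": 0.297, "dz": 0, "wx": 0, "wy": 0, "wz": -0.042, "jaw": 0},
    {"dx": 0.12, "dy": 0.297, "dz": -0.02, "wx": 0, "wy": 0, "wz": -0.042, "jaw": 0},
    {"dx": 0.12, "dy": 0.297, "dz": -0.02, "wx": 0, "wy": 0, "wz": -0.042, "jaw": 0},
    {"dx": 0.12, "dy": 0.297, "dz": -0.02, "wx": 0, "wy": 0, "wz": -0.042, "jaw": 0}
  ]
}}

```text
time: 8.8
eef_pos: [0.5166, 0.2078, 0.0577]
tcp_rot: [0.998, -0.064, -0.001, 0.0]
ft_force: [0.8, 0.1, -0.8]
gripper_width: 0.011
finger_force: 58.8
```

Run:
```python
from h import *
c=snap('scene','scene6'); t=snap('top','top6')
a=cv2.resize(c['pixels'][180:300,220:380,::-1],(800,600),interpolation=cv2.INTER_CUBIC)
cv2.imwrite('pics/s6.png',cv2.convertScaleAbs(a,alpha=1.6))
```

```text
(no output)
```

View pics/s6.png

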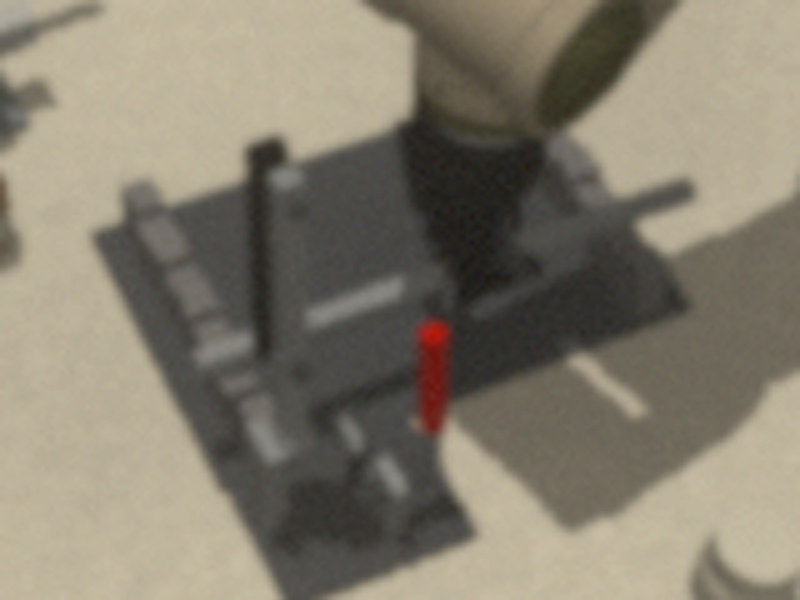

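The bar lies over the far slot, with its ends at crop (195,350) and (690,185), clear of the clamp arm and handle. I'll lower it gently.

{"api": "play_rows", "payload": {
  "deltas": [
    {"dx": 0.001, "dy": -0.0005, "dz": -0.008, "wx": 0, "wy": 0, "wz": 0, "jaw": 0},
    {"dx": 0.001, "dy": -0.0005, "dz": -0.014, "wx": 0, "wy": 0, "wz": 0, "jaw": 0},
    {"dx": 0.001, "dy": -0.0005, "dz": -0.019, "wx": 0, "wy": 0, "wz": 0, "jaw": 0},
    {"dx": 0.001, "dy": -0.0005, "dz": -0.023, "wx": 0, "wy": 0, "wz": 0, "jaw": 0},
    {"dx": 0.001, "dy": -0.0005, "dz": -0.026, "wx": 0, "wy": 0, "wz": 0, "jaw": 0},
    {"dx": 0.001, "dy": -0.0005, "dz": -0.029, "wx": 0, "wy": 0, "wz": 0, "jaw": 0},
    {"dx": 0.001, "dy": -0.0005, "dz": -0.029, "wx": 0, "wy": 0, "wz": 0, "jaw": 0}
  ]
}}

```text
time: 9.6
eef_pos: [0.5184, 0.2072, 0.0292]
tcp_rot: [0.998, -0.065, -0.0, -0.0]
ft_force: [-1.0, 0.0, 1.0]
gripper_width: 0.0105
finger_force: 59.3
```

```bash
cat >> h.py <<'E'
def slotcheck(tag, ys, off=None):
    # depth heights across the bar line at several cradle x, z of whatever is seen
    c=load(tag); R=np.array([[np.cos(.13),np.sin(.13)],[-np.sin(.13),np.cos(.13)]])
    for x in(-.16,-.13,-.115,-.09,-.06,.06,.09,.115,.13,.16):
        row=[]
        for dy in range(-12,13,3):
            p=np.append(np.array([.511,.1445])+R@[x,ys+dy/1000],.052); u,v=proj(c,p); q=pt(c,u,v); row.append(int(round(q[2]*1000)))
        print(tag,x,row)
E
python3 - <<'E'
from h import *
for n in('scene','top'): snap(n,n+'7'); slotcheck(n+'7',.063)
E
```

```text
scene7 -0.16 [-2, -3, -1, 55, 52, 51, 48, 45, 1]
scene7 -0.13 [49, 51, 50, 50, 49, 52, 53, 46, 42]
scene7 -0.115 [47, 47, 46, 54, 52, 47, 51, 48, 43]
scene7 -0.09 [4, 4, 5, 51, 52, 49, 49, 52, 39]
scene7 -0.06 [8, 4, 6, 52, 51, 53, 53, 53, 45]
scene7 0.06 [8, 2, 54, 57, 57, 55, 51, 47, 6]
scene7 0.09 [167, 163, 162, 57, 53, 54, 51, 49, 42]
scene7 0.115 [138, 135, 129, 128, 140, 136, 138, 137, 132]
scene7 0.13 [47, 44, 51, 57, 50, 48, 54, 49, 37]
scene7 0.16 [3, 5, 60, 59, 53, 55, 61, 47, 7]
top7 -0.16 [463, 464, 465, 468, 465, 466, 467, 468, 469]
top7 -0.13 [436, 440, 440, 439, 442, 442, 444, 442, 443]
top7 -0.115 [426, 426, 427, 428, 428, 430, 433, 433, 432]
top7 -0.09 [398, 405, 401, 405, 405, 405, 410, 412, 410]
top7 -0.06 [372, 374, 375, 378, 379, 378, 381, 384, 385]
top7 0.06 [312, 314, 320, 316, 321, 319, 322, 318, 308]
top7 0.09 [10, 8, 59, 56, 54, 53, 51, 2, 7]
top7 0.115 [10, 5, 58, 55, 63, 52, 8, 7, 9]
top7 0.13 [50, 44, 55, 59, 60, 53, 51, 40, 49]
top7 0.16 [0, 47, 59, 62, 55, 58, 0, 3, 0]
```

The bar is inside the walls at both combs, with its far end a few mm high from a slight tilt and almost no force. I'll release it and go to bar 2.

{"api": "play_rows", "payload": {
  "deltas": [
    {"dx": 0, "dy": 0, "dz": -0.001, "wx": 0, "wy": 0, "wz": 0, "jaw": 0.026},
    {"dx": 0, "dy": 0, "dz": -0.001, "wx": 0, "wy": 0, "wz": 0, "jaw": 0.026},
    {"dx": 0, "dy": 0, "dz": -0.001, "wx": 0, "wy": 0, "wz": 0, "jaw": 0.026},
    {"dx": 0, "dy": 0, "dz": 0.04, "wx": 0, "wy": 0, "wz": 0, "jaw": 0.026},
    {"dx": 0, "dy": 0, "dz": 0.08, "wx": 0, "wy": 0, "wz": 0, "jaw": 0.026},
    {"dx": 0, "dy": -0.04, "dz": 0.09, "wx": 0, "wy": 0, "wz": 0.01, "jaw": 0.035},
    {"dx": 0, "dy": -0.08, "dz": 0.09, "wx": 0, "wy": 0, "wz": 0.02, "jaw": 0.035},
    {"dx": 0, "dy": -0.12, "dz": 0.09, "wx": 0, "wy": 0, "wz": 0.03, "jaw": 0.035},
    {"dx": 0, "dy": -0.16, "dz": 0.09, "wx": 0, "wy": 0, "wz": 0.042, "jaw": 0.035},
    {"dx": 0, "dy": -0.2, "dz": 0.09, "wx": 0, "wy": 0, "wz": 0.042, "jaw": 0.035},
    {"dx": 0, "dy": -0.24, "dz": 0.09, "wx": 0, "wy": 0, "wz": 0.042, "jaw": 0.035},
    {"dx": 0, "dy": -0.28, "dz": 0.09, "wx": 0, "wy": 0, "wz": 0.042, "jaw": 0.035},
    {"dx": 0.02, "dy": -0.32, "dz": 0.09, "wx": 0, "wy": 0, "wz": 0.042, "jaw": 0.035},
    {"dx": 0.05, "dy": -0.35, "dz": 0.09, "wx": 0, "wy": 0, "wz": 0.042, "jaw": 0.035},
    {"dx": 0.07, "dy": -0.369, "dz": 0.08, "wx": 0, "wy": 0, "wz": 0.042, "jaw": 0.035},
    {"dx": 0.07, "dy": -0.369, "dz": 0.07, "wx": 0, "wy": 0, "wz": 0.042, "jaw": 0.035},
    {"dx": 0.07, "dy": -0.369, "dz": 0.07, "wx": 0, "wy": 0, "wz": 0.042, "jaw": 0.035},
    {"dx": 0.07, "dy": -0.369, "dz": 0.07, "wx": 0, "wy": 0, "wz": 0.042, "jaw": 0.035}
  ]
}}

```text
time: 11.5
eef_pos: [0.5879, -0.1609, 0.0994]
tcp_rot: [0.999, -0.043, -0.0, -0.0]
ft_force: [0.3, 0.2, 1.0]
gripper_width: 0.0353
finger_force: 0.0
```

Run:
```python
from h import *
for n in('scene','top'): snap(n,n+'8'); slotcheck(n+'8',.063)
```

```text
scene8 -0.16 [-2, -3, -1, 49, 56, 55, 51, 45, -6]
scene8 -0.13 [45, 50, 48, 54, 51, 52, 54, 49, 46]
scene8 -0.115 [45, 49, 46, 55, 54, 50, 52, 51, 43]
scene8 -0.09 [7, 6, 7, 53, 52, 53, 52, 48, 44]
scene8 -0.06 [5, 6, 1, 49, 50, 51, 52, 48, 46]
scene8 0.06 [3, 3, 4, 55, 51, 50, 53, 47, 46]
scene8 0.09 [171, 164, 163, 52, 54, 54, 54, 48, 43]
scene8 0.115 [135, 134, 129, 126, 142, 136, 138, 137, 136]
scene8 0.13 [45, 50, 48, 53, 51, 50, 50, 47, 45]
scene8 0.16 [6, 7, 5, 4, 52, 53, 49, 46, 41]
top8 -0.16 [-4, 46, 57, 53, 54, 50, 1, 2, -3]
top8 -0.13 [53, 49, 57, 58, 55, 55, 39, 44, 51]
top8 -0.115 [3, 5, 57, 50, 54, 55, 5, 5, 7]
top8 -0.09 [8, 6, 52, 52, 56, 54, 6, 0, 7]
top8 -0.06 [11, 52, 53, 49, 51, 53, 8, 10, 4]
top8 0.06 [7, 9, 53, 50, 52, 55, 9, 10, 5]
top8 0.09 [4, 4, 55, 50, 53, 50, 8, 6, 1]
top8 0.115 [5, 46, 54, 49, 51, 52, 8, 11, 9]
top8 0.13 [44, 34, 51, 53, 50, 53, 42, 42, 52]
top8 0.16 [12, 48, 49, 50, 51, 53, -4, -3, -1]
```

Bar 1 is seated: top ≈52 mm at both combs. For bar 2 (63 mm out) I'll descend, grip and pull 127 mm.

{"api": "play_rows", "payload": {
  "deltas": [
    {"dx": 0, "dy": -0.001, "dz": -0.03, "wx": 0, "wy": 0, "wz": 0, "jaw": 0.035},
    {"dx": 0, "dy": -0.001, "dz": -0.05, "wx": 0, "wy": 0, "wz": 0, "jaw": 0.035},
    {"dx": 0, "dy": -0.001, "dz": -0.06, "wx": 0, "wy": 0, "wz": 0, "jaw": 0.035},
    {"dx": 0, "dy": -0.001, "dz": -0.06, "wx": 0, "wy": 0, "wz": 0, "jaw": 0},
    {"dx": 0, "dy": -0.001, "dz": -0.06, "wx": 0, "wy": 0, "wz": 0, "jaw": 0},
    {"dx": 0, "dy": -0.001, "dz": -0.06, "wx": 0, "wy": 0, "wz": 0, "jaw": 0},
    {"dx": 0, "dy": -0.001, "dz": -0.06, "wx": 0, "wy": 0, "wz": 0, "jaw": 0},
    {"dx": 0, "dy": -0.001, "dz": -0.06, "wx": 0, "wy": 0, "wz": 0, "jaw": 0},
    {"dx": 0, "dy": -0.001, "dz": -0.06, "wx": 0, "wy": 0, "wz": 0, "jaw": 0},
    {"dx": -0.014, "dy": 0.0002, "dz": -0.06, "wx": 0, "wy": 0, "wz": 0, "jaw": 0},
    {"dx": -0.028, "dy": 0.0014, "dz": -0.06, "wx": 0, "wy": 0, "wz": 0, "jaw": 0},
    {"dx": -0.042, "dy": 0.0027, "dz": -0.06, "wx": 0, "wy": 0, "wz": 0, "jaw": 0},
    {"dx": -0.056, "dy": 0.0039, "dz": -0.06, "wx": 0, "wy": 0, "wz": 0, "jaw": 0},
    {"dx": -0.07, "dy": 0.0051, "dz": -0.06, "wx": 0, "wy": 0, "wz": 0, "jaw": 0},
    {"dx": -0.084, "dy": 0.0063, "dz": -0.06, "wx": 0, "wy": 0, "wz": 0, "jaw": 0},
    {"dx": -0.098, "dy": 0.0075, "dz": -0.06, "wx": 0, "wy": 0, "wz": 0, "jaw": 0},
    {"dx": -0.112, "dy": 0.0088, "dz": -0.06, "wx": 0, "wy": 0, "wz": 0, "jaw": 0},
    {"dx": -0.1265, "dy": 0.01, "dz": -0.06, "wx": 0, "wy": 0, "wz": 0, "jaw": 0},
    {"dx": -0.1265, "dy": 0.01, "dz": -0.06, "wx": 0, "wy": 0, "wz": 0, "jaw": 0}
  ]
}}

```text
time: 13.5
eef_pos: [0.4611, -0.1519, 0.0399]
tcp_rot: [0.999, -0.044, -0.0, 0.0]
ft_force: [-1.9, 1.7, 0.2]
gripper_width: 0.0108
finger_force: 59.0
```

{"api": "play_rows", "payload": {
  "deltas": [
    {"dx": 0, "dy": 0, "dz": 0, "wx": 0, "wy": 0, "wz": 0, "jaw": 0.03},
    {"dx": 0, "dy": 0, "dz": 0, "wx": 0, "wy": 0, "wz": 0, "jaw": 0.03},
    {"dx": 0, "dy": 0, "dz": 0, "wx": 0, "wy": 0, "wz": 0, "jaw": 0.03},
    {"dx": 0.03, "dy": -0.0026, "dz": -0.001, "wx": 0, "wy": 0, "wz": 0, "jaw": 0.03},
    {"dx": 0.06, "dy": -0.0052, "dz": -0.001, "wx": 0, "wy": 0, "wz": 0, "jaw": 0.03},
    {"dx": 0.09, "dy": -0.0078, "dz": -0.001, "wx": 0, "wy": 0, "wz": 0, "jaw": 0.03},
    {"dx": 0.12, "dy": -0.0104, "dz": -0.001, "wx": 0, "wy": 0, "wz": 0, "jaw": 0.03},
    {"dx": 0.128, "dy": -0.011, "dz": -0.001, "wx": 0, "wy": 0, "wz": 0, "jaw": 0.03},
    {"dx": 0.128, "dy": -0.011, "dz": -0.001, "wx": 0, "wy": 0, "wz": 0, "jaw": 0.03}
  ]
}}

```text
time: 14.4
eef_pos: [0.5903, -0.1626, 0.0378]
tcp_rot: [0.999, -0.043, -0.0, 0.0]
ft_force: [-0.3, 0.8, 0.6]
gripper_width: 0.03
finger_force: 0.0
```

Run:
```python
from h import *
snap('scene','scene9'); ends('scene9',(.617,-.1646))
```

```text
scene9 40:126 44:131 48:135 52:131 56:134 60:133 64:131 68:59 72:58 76:60 80:60 84:61 88:57 92:60 96:60 100:61 104:62 108:57 112:59 116:60 120:58 124:62 128:59 132:59 136:64 140:61 144:56 148:55 152:56 156:54 160:61 164:57 168:57 172:60 176:55 180:56 184:58 188:-1 192:0 196:-2 200:-1 204:1 208:-1 212:-3 216:-2 220:-2 224:-2 228:2 232:2 236:1 240:-3 244:0 248:-2 252:-3 256:-1
```

The end is at s≈186, so the grip is 6 mm off the middle, which is fine. I'll grip, draw the bar out and lift.

{"api": "play_rows", "payload": {
  "deltas": [
    {"dx": 0, "dy": 0, "dz": 0, "wx": 0, "wy": 0, "wz": 0, "jaw": 0},
    {"dx": 0, "dy": 0, "dz": 0, "wx": 0, "wy": 0, "wz": 0, "jaw": 0},
    {"dx": 0, "dy": 0, "dz": 0, "wx": 0, "wy": 0, "wz": 0, "jaw": 0},
    {"dx": 0, "dy": 0, "dz": 0, "wx": 0, "wy": 0, "wz": 0, "jaw": 0},
    {"dx": 0, "dy": 0, "dz": 0.001, "wx": 0, "wy": 0, "wz": 0, "jaw": 0},
    {"dx": -0.019, "dy": 0.0017, "dz": 0.001, "wx": 0, "wy": 0, "wz": 0, "jaw": 0},
    {"dx": -0.038, "dy": 0.0033, "dz": 0.001, "wx": 0, "wy": 0, "wz": 0, "jaw": 0},
    {"dx": -0.057, "dy": 0.005, "dz": 0.001, "wx": 0, "wy": 0, "wz": 0, "jaw": 0},
    {"dx": -0.076, "dy": 0.0066, "dz": 0.001, "wx": 0, "wy": 0, "wz": 0, "jaw": 0},
    {"dx": -0.095, "dy": 0.0083, "dz": 0.001, "wx": 0, "wy": 0, "wz": 0, "jaw": 0},
    {"dx": -0.114, "dy": 0.01, "dz": 0.001, "wx": 0, "wy": 0, "wz": 0, "jaw": 0},
    {"dx": -0.133, "dy": 0.0116, "dz": 0.001, "wx": 0, "wy": 0, "wz": 0, "jaw": 0},
    {"dx": -0.152, "dy": 0.0133, "dz": 0.001, "wx": 0, "wy": 0, "wz": 0, "jaw": 0},
    {"dx": -0.171, "dy": 0.0149, "dz": 0.001, "wx": 0, "wy": 0, "wz": 0, "jaw": 0},
    {"dx": -0.19, "dy": 0.0166, "dz": 0.001, "wx": 0, "wy": 0, "wz": 0, "jaw": 0},
    {"dx": -0.195, "dy": 0.017, "dz": 0.001, "wx": 0, "wy": 0, "wz": 0, "jaw": 0},
    {"dx": -0.195, "dy": 0.017, "dz": 0.02, "wx": 0, "wy": 0, "wz": 0, "jaw": 0},
    {"dx": -0.195, "dy": 0.017, "dz": 0.04, "wx": 0, "wy": 0, "wz": 0, "jaw": 0},
    {"dx": -0.195, "dy": 0.017, "dz": 0.04, "wx": 0, "wy": 0, "wz": 0, "jaw": 0}
  ]
}}

```text
time: 16.35
eef_pos: [0.3964, -0.1469, 0.0802]
tcp_rot: [0.999, -0.044, 0.002, 0.002]
ft_force: [-0.3, -0.0, -2.8]
gripper_width: 0.0109
finger_force: 59.0
```

```bash
cat >> h.py <<'E'
def held(tag):
    # heights along the line of the held bar, from the tool pose
    s=env.get_state(); c=load(tag); p0=s['eef_pos']; y=2*np.arctan2(s['tcp_rot'][1],s['tcp_rot'][0]); out=''
    for t in range(-200,201,10):
        p=p0+[np.cos(y)*t/1000,np.sin(y)*t/1000,.021]; u,v=proj(c,p); out+=f'{t}:{pt(c,u,v)[2]*1000:.0f} '
    print(p0.round(4),y,s['gripper_width'],s['finger_force'],out)
E
python3 - <<'E'
from h import *
snap('scene','scene10'); held('scene10')
E
```

```text
[ 0.3956 -0.1464  0.0788] -0.08729920706838919 0.010963867638466816 59.042553305625916 -200:-1 -190:3 -180:7 -170:-2 -160:-4 -150:99 -140:103 -130:104 -120:99 -110:100 -100:101 -90:100 -80:102 -70:104 -60:102 -50:169 -40:169 -30:166 -20:155 -10:141 0:113 10:108 20:105 30:100 40:107 50:107 60:104 70:106 80:107 90:111 100:106 110:106 120:104 130:107 140:105 150:104 160:106 170:100 180:1 190:3 200:2
```

Bar 2 is held level from -155 to +172 mm. I'll carry it to slot +21.

{"api": "play_rows", "payload": {
  "deltas": [
    {"dx": 0, "dy": 0.03, "dz": 0, "wx": 0, "wy": 0, "wz": -0.01, "jaw": 0},
    {"dx": 0, "dy": 0.06, "dz": 0, "wx": 0, "wy": 0, "wz": -0.02, "jaw": 0},
    {"dx": 0, "dy": 0.09, "dz": 0, "wx": 0, "wy": 0, "wz": -0.03, "jaw": 0},
    {"dx": 0, "dy": 0.12, "dz": 0, "wx": 0, "wy": 0, "wz": -0.042, "jaw": 0},
    {"dx": 0, "dy": 0.15, "dz": 0, "wx": 0, "wy": 0, "wz": -0.042, "jaw": 0},
    {"dx": 0, "dy": 0.18, "dz": 0, "wx": 0, "wy": 0, "wz": -0.042, "jaw": 0},
    {"dx": 0, "dy": 0.21, "dz": 0, "wx": 0, "wy": 0, "wz": -0.042, "jaw": 0},
    {"dx": 0, "dy": 0.24, "dz": 0, "wx": 0, "wy": 0, "wz": -0.042, "jaw": 0},
    {"dx": 0, "dy": 0.27, "dz": 0, "wx": 0, "wy": 0, "wz": -0.042, "jaw": 0},
    {"dx": 0, "dy": 0.3, "dz": 0, "wx": 0, "wy": 0, "wz": -0.042, "jaw": 0},
    {"dx": 0.03, "dy": 0.313, "dz": 0, "wx": 0, "wy": 0, "wz": -0.042, "jaw": 0},
    {"dx": 0.06, "dy": 0.313, "dz": 0, "wx": 0, "wy": 0, "wz": -0.042, "jaw": 0},
    {"dx": 0.09, "dy": 0.313, "dz": 0, "wx": 0, "wy": 0, "wz": -0.042, "jaw": 0},
    {"dx": 0.111, "dy": 0.313, "dz": 0, "wx": 0, "wy": 0, "wz": -0.042, "jaw": 0},
    {"dx": 0.111, "dy": 0.313, "dz": 0, "wx": 0, "wy": 0, "wz": -0.042, "jaw": 0},
    {"dx": 0.111, "dy": 0.313, "dz": -0.02, "wx": 0, "wy": 0, "wz": -0.042, "jaw": 0},
    {"dx": 0.111, "dy": 0.313, "dz": -0.02, "wx": 0, "wy": 0, "wz": -0.042, "jaw": 0},
    {"dx": 0.111, "dy": 0.313, "dz": -0.02, "wx": 0, "wy": 0, "wz": -0.042, "jaw": 0}
  ]
}}

```text
time: 18.2
eef_pos: [0.5051, 0.1673, 0.0578]
tcp_rot: [0.998, -0.065, -0.001, 0.0]
ft_force: [0.3, 0.0, -1.7]
gripper_width: 0.0106
finger_force: 59.1
```

Run:
```python
from h import *
snap('scene','scene11'); held('scene11')
```

```text
[0.5056 0.1673 0.0584] -0.12905223601472432 0.010858365160442938 59.06604588031769 -200:5 -190:2 -180:-2 -170:-4 -160:-1 -150:76 -140:76 -130:79 -120:79 -110:79 -100:80 -90:79 -80:84 -70:79 -60:80 -50:84 -40:155 -30:151 -20:110 -10:108 0:109 10:85 20:85 30:79 40:79 50:87 60:85 70:84 80:85 90:224 100:222 110:193 120:80 130:87 140:84 150:87 160:84 170:78 180:7 190:8 200:-1
```

{"api": "play_rows", "payload": {
  "deltas": [
    {"dx": 0, "dy": -0.0005, "dz": -0.008, "wx": 0, "wy": 0, "wz": 0, "jaw": 0},
    {"dx": 0, "dy": -0.0005, "dz": -0.014, "wx": 0, "wy": 0, "wz": 0, "jaw": 0},
    {"dx": 0, "dy": -0.0005, "dz": -0.019, "wx": 0, "wy": 0, "wz": 0, "jaw": 0},
    {"dx": 0, "dy": -0.0005, "dz": -0.023, "wx": 0, "wy": 0, "wz": 0, "jaw": 0},
    {"dx": 0, "dy": -0.0005, "dz": -0.026, "wx": 0, "wy": 0, "wz": 0, "jaw": 0},
    {"dx": 0, "dy": -0.0005, "dz": -0.029, "wx": 0, "wy": 0, "wz": 0, "jaw": 0},
    {"dx": 0, "dy": -0.0005, "dz": -0.029, "wx": 0, "wy": 0, "wz": 0, "jaw": 0}
  ]
}}

```text
time: 18.95
eef_pos: [0.5059, 0.1667, 0.0292]
tcp_rot: [0.998, -0.065, -0.0, -0.0]
ft_force: [0.2, 0.2, -0.7]
gripper_width: 0.0107
finger_force: 59.5
```

Run:
```python
from h import *
snap('scene','scene12'); held('scene12'); snap('top','top12'); slotcheck('top12',.021); slotcheck('scene12',.021)
```

```text
[0.5059 0.1668 0.0294] -0.12923045486084667 0.010809841323002193 59.495909214019775 -200:-3 -190:4 -180:-2 -170:-3 -160:-1 -150:47 -140:50 -130:51 -120:50 -110:51 -100:50 -90:51 -80:51 -70:53 -60:52 -50:52 -40:131 -30:126 -20:83 -10:79 0:81 10:51 20:52 30:54 40:52 50:55 60:56 70:54 80:55 90:200 100:198 110:171 120:53 130:54 140:56 150:56 160:52 170:55 180:5 190:-4 200:0 
top12 -0.16 [461, 460, 466, 464, 467, 463, 466, 471, 468]
top12 -0.13 [433, 439, 440, 439, 441, 444, 443, 445, 445]
top12 -0.115 [425, 424, 428, 426, 428, 432, 430, 432, 433]
top12 -0.09 [399, 397, 402, 404, 405, 406, 405, 409, 410]
top12 -0.06 [377, 382, 379, 379, 378, 382, 381, 385, 380]
top12 0.06 [310, 306, 298, 301, 59, 53, 55, 5, 5]
top12 0.09 [-2, 14, 44, 50, 54, 57, 6, 8, 7]
top12 0.115 [8, 8, 48, 59, 55, 58, 53, 5, 6]
top12 0.13 [52, 50, 59, 56, 53, 57, 40, 44, 46]
top12 0.16 [4, -1, -2, 3, 0, 6, 7, 0, -1]
scene12 -0.16 [-1, -2, -4, 49, 48, 51, 50, 47, 45]
scene12 -0.13 [49, 49, 47, 48, 51, 51, 51, 46, 42]
scene12 -0.115 [49, 53, 52, 54, 54, 54, 51, 50, 45]
scene12 -0.09 [4, 2, 5, 55, 52, 54, 50, 50, 43]
scene12 -0.06 [6, 8, 50, 55, 53, 53, 51, 46, 45]
scene12 0.06 [7, 7, 6, 55, 55, 56, 54, 53, 44]
scene12 0.09 [192, 203, 203, 207, 201, 203, 196, 194, 192]
scene12 0.115 [6, 8, 6, 55, 55, 56, 55, 51, 43]
scene12 0.13 [49, 45, 44, 55, 54, 52, 58, 50, 41]
scene12 0.16 [9, 5, 6, 57, 56, 54, 58, 49, 45]
```

Bar 2 is in the slot at both combs. I'll release it and go to bar 3.

{"api": "play_rows", "payload": {
  "deltas": [
    {"dx": 0, "dy": 0, "dz": -0.001, "wx": 0, "wy": 0, "wz": 0, "jaw": 0.026},
    {"dx": 0, "dy": 0, "dz": -0.001, "wx": 0, "wy": 0, "wz": 0, "jaw": 0.026},
    {"dx": 0, "dy": 0, "dz": -0.001, "wx": 0, "wy": 0, "wz": 0, "jaw": 0.026},
    {"dx": 0, "dy": 0, "dz": 0.04, "wx": 0, "wy": 0, "wz": 0, "jaw": 0.026},
    {"dx": 0, "dy": 0, "dz": 0.08, "wx": 0, "wy": 0, "wz": 0, "jaw": 0.026},
    {"dx": 0, "dy": -0.04, "dz": 0.09, "wx": 0, "wy": 0, "wz": 0.01, "jaw": 0.035},
    {"dx": 0, "dy": -0.08, "dz": 0.09, "wx": 0, "wy": 0, "wz": 0.02, "jaw": 0.035},
    {"dx": 0, "dy": -0.12, "dz": 0.09, "wx": 0, "wy": 0, "wz": 0.03, "jaw": 0.035},
    {"dx": 0, "dy": -0.16, "dz": 0.09, "wx": 0, "wy": 0, "wz": 0.042, "jaw": 0.035},
    {"dx": 0, "dy": -0.2, "dz": 0.09, "wx": 0, "wy": 0, "wz": 0.042, "jaw": 0.035},
    {"dx": 0, "dy": -0.24, "dz": 0.09, "wx": 0, "wy": 0, "wz": 0.042, "jaw": 0.035},
    {"dx": 0, "dy": -0.28, "dz": 0.09, "wx": 0, "wy": 0, "wz": 0.042, "jaw": 0.035},
    {"dx": 0.02, "dy": -0.32, "dz": 0.09, "wx": 0, "wy": 0, "wz": 0.042, "jaw": 0.035},
    {"dx": 0.05, "dy": -0.36, "dz": 0.09, "wx": 0, "wy": 0, "wz": 0.042, "jaw": 0.035},
    {"dx": 0.078, "dy": -0.384, "dz": 0.08, "wx": 0, "wy": 0, "wz": 0.042, "jaw": 0.035},
    {"dx": 0.078, "dy": -0.384, "dz": 0.07, "wx": 0, "wy": 0, "wz": 0.042, "jaw": 0.035},
    {"dx": 0.078, "dy": -0.384, "dz": 0.07, "wx": 0, "wy": 0, "wz": 0.042, "jaw": 0.035},
    {"dx": 0.078, "dy": -0.384, "dz": 0.07, "wx": 0, "wy": 0, "wz": 0.042, "jaw": 0.035}
  ]
}}

```text
time: 20.85
eef_pos: [0.5834, -0.2164, 0.0994]
tcp_rot: [0.999, -0.043, -0.0, -0.0]
ft_force: [0.1, 0.1, 0.1]
gripper_width: 0.0349
finger_force: 0.0
```

Run:
```python
from h import *
snap('top','top13'); slotcheck('top13',.021)
```

```text
top13 -0.16 [591, 591, 588, 579, 575, 50, -1, 3, 4]
top13 -0.13 [53, 50, 48, 53, 56, 52, 38, 40, 49]
top13 -0.115 [3, 46, 55, 50, 49, 56, 7, 11, 15]
top13 -0.09 [6, 5, 49, 53, 49, 53, 8, 8, 7]
top13 -0.06 [4, 5, 50, 52, 52, 58, 9, 8, 6]
top13 0.06 [7, 12, 51, 56, 51, 53, 5, 5, 5]
top13 0.09 [3, 11, 40, 44, 56, 45, 6, 12, 11]
top13 0.115 [7, 4, 52, 48, 50, 54, 55, 7, 4]
top13 0.13 [48, 48, 56, 51, 49, 59, 34, 45, 50]
top13 0.16 [-3, 0, 0, -1, 3, 5, 7, 0, -4]
```

Bar 2 is seated. Bar 3 next: grip and pull 136 mm.

{"api": "play_rows", "payload": {
  "deltas": [
    {"dx": 0, "dy": -0.001, "dz": -0.03, "wx": 0, "wy": 0, "wz": 0, "jaw": 0.035},
    {"dx": 0, "dy": -0.001, "dz": -0.05, "wx": 0, "wy": 0, "wz": 0, "jaw": 0.035},
    {"dx": 0, "dy": -0.001, "dz": -0.06, "wx": 0, "wy": 0, "wz": 0, "jaw": 0.035},
    {"dx": 0, "dy": -0.001, "dz": -0.06, "wx": 0, "wy": 0, "wz": 0, "jaw": 0},
    {"dx": 0, "dy": -0.001, "dz": -0.06, "wx": 0, "wy": 0, "wz": 0, "jaw": 0},
    {"dx": 0, "dy": -0.001, "dz": -0.06, "wx": 0, "wy": 0, "wz": 0, "jaw": 0},
    {"dx": 0, "dy": -0.001, "dz": -0.06, "wx": 0, "wy": 0, "wz": 0, "jaw": 0},
    {"dx": 0, "dy": -0.001, "dz": -0.06, "wx": 0, "wy": 0, "wz": 0, "jaw": 0},
    {"dx": 0, "dy": -0.001, "dz": -0.06, "wx": 0, "wy": 0, "wz": 0, "jaw": 0},
    {"dx": -0.014, "dy": 0.0002, "dz": -0.06, "wx": 0, "wy": 0, "wz": 0, "jaw": 0},
    {"dx": -0.028, "dy": 0.0014, "dz": -0.06, "wx": 0, "wy": 0, "wz": 0, "jaw": 0},
    {"dx": -0.042, "dy": 0.0027, "dz": -0.06, "wx": 0, "wy": 0, "wz": 0, "jaw": 0},
    {"dx": -0.056, "dy": 0.0039, "dz": -0.06, "wx": 0, "wy": 0, "wz": 0, "jaw": 0},
    {"dx": -0.07, "dy": 0.0051, "dz": -0.06, "wx": 0, "wy": 0, "wz": 0, "jaw": 0},
    {"dx": -0.084, "dy": 0.0063, "dz": -0.06, "wx": 0, "wy": 0, "wz": 0, "jaw": 0},
    {"dx": -0.098, "dy": 0.0075, "dz": -0.06, "wx": 0, "wy": 0, "wz": 0, "jaw": 0},
    {"dx": -0.112, "dy": 0.0088, "dz": -0.06, "wx": 0, "wy": 0, "wz": 0, "jaw": 0},
    {"dx": -0.126, "dy": 0.01, "dz": -0.06, "wx": 0, "wy": 0, "wz": 0, "jaw": 0},
    {"dx": -0.136, "dy": 0.0108, "dz": -0.06, "wx": 0, "wy": 0, "wz": 0, "jaw": 0},
    {"dx": -0.136, "dy": 0.0108, "dz": -0.06, "wx": 0, "wy": 0, "wz": 0, "jaw": 0}
  ]
}}

```text
time: 22.9
eef_pos: [0.4473, -0.2064, 0.0401]
tcp_rot: [0.999, -0.044, 0.0, 0.0]
ft_force: [-1.6, 2.0, -0.5]
gripper_width: 0.0108
finger_force: 58.9
```

{"api": "play_rows", "payload": {
  "deltas": [
    {"dx": 0, "dy": 0, "dz": 0, "wx": 0, "wy": 0, "wz": 0, "jaw": 0.03},
    {"dx": 0, "dy": 0, "dz": 0, "wx": 0, "wy": 0, "wz": 0, "jaw": 0.03},
    {"dx": 0, "dy": 0, "dz": 0, "wx": 0, "wy": 0, "wz": 0, "jaw": 0.03},
    {"dx": 0.03, "dy": -0.0026, "dz": -0.001, "wx": 0, "wy": 0, "wz": 0, "jaw": 0.03},
    {"dx": 0.06, "dy": -0.0052, "dz": -0.001, "wx": 0, "wy": 0, "wz": 0, "jaw": 0.03},
    {"dx": 0.09, "dy": -0.0078, "dz": -0.001, "wx": 0, "wy": 0, "wz": 0, "jaw": 0.03},
    {"dx": 0.12, "dy": -0.0104, "dz": -0.001, "wx": 0, "wy": 0, "wz": 0, "jaw": 0.03},
    {"dx": 0.138, "dy": -0.012, "dz": -0.001, "wx": 0, "wy": 0, "wz": 0, "jaw": 0.03},
    {"dx": 0.138, "dy": -0.012, "dz": -0.001, "wx": 0, "wy": 0, "wz": 0, "jaw": 0.03}
  ]
}}

```text
time: 23.8
eef_pos: [0.5875, -0.2184, 0.0379]
tcp_rot: [0.999, -0.043, 0.001, 0.0]
ft_force: [-0.4, -0.3, -0.4]
gripper_width: 0.0302
finger_force: 0.0
```

Run:
```python
from h import *
snap('scene','scene14'); ends('scene14',(.6122,-.2194))
```

```text
scene14 40:130 44:122 48:124 52:129 56:127 60:124 64:60 68:61 72:61 76:61 80:62 84:55 88:60 92:60 96:58 100:55 104:60 108:57 112:54 116:57 120:57 124:58 128:55 132:60 136:58 140:58 144:58 148:62 152:61 156:61 160:63 164:58 168:58 172:57 176:58 180:59 184:59 188:56 192:-2 196:-1 200:1 204:-3 208:-7 212:5 216:-2 220:-0 224:5 228:-2 232:-1 236:-2 240:-4 244:2 248:-2 252:1 256:-3
```

The end is at s=190, so the grip is at the bar's middle. I'll draw it out.

{"api": "play_rows", "payload": {
  "deltas": [
    {"dx": 0, "dy": 0, "dz": 0, "wx": 0, "wy": 0, "wz": 0, "jaw": 0},
    {"dx": 0, "dy": 0, "dz": 0, "wx": 0, "wy": 0, "wz": 0, "jaw": 0},
    {"dx": 0, "dy": 0, "dz": 0, "wx": 0, "wy": 0, "wz": 0, "jaw": 0},
    {"dx": 0, "dy": 0, "dz": 0, "wx": 0, "wy": 0, "wz": 0, "jaw": 0},
    {"dx": 0, "dy": 0, "dz": 0.001, "wx": 0, "wy": 0, "wz": 0, "jaw": 0},
    {"dx": -0.019, "dy": 0.0017, "dz": 0.001, "wx": 0, "wy": 0, "wz": 0, "jaw": 0},
    {"dx": -0.038, "dy": 0.0033, "dz": 0.001, "wx": 0, "wy": 0, "wz": 0, "jaw": 0},
    {"dx": -0.057, "dy": 0.005, "dz": 0.001, "wx": 0, "wy": 0, "wz": 0, "jaw": 0},
    {"dx": -0.076, "dy": 0.0066, "dz": 0.001, "wx": 0, "wy": 0, "wz": 0, "jaw": 0},
    {"dx": -0.095, "dy": 0.0083, "dz": 0.001, "wx": 0, "wy": 0, "wz": 0, "jaw": 0},
    {"dx": -0.114, "dy": 0.01, "dz": 0.001, "wx": 0, "wy": 0, "wz": 0, "jaw": 0},
    {"dx": -0.133, "dy": 0.0116, "dz": 0.001, "wx": 0, "wy": 0, "wz": 0, "jaw": 0},
    {"dx": -0.152, "dy": 0.0133, "dz": 0.001, "wx": 0, "wy": 0, "wz": 0, "jaw": 0},
    {"dx": -0.171, "dy": 0.0149, "dz": 0.001, "wx": 0, "wy": 0, "wz": 0, "jaw": 0},
    {"dx": -0.19, "dy": 0.0166, "dz": 0.001, "wx": 0, "wy": 0, "wz": 0, "jaw": 0},
    {"dx": -0.195, "dy": 0.017, "dz": 0.001, "wx": 0, "wy": 0, "wz": 0, "jaw": 0},
    {"dx": -0.195, "dy": 0.017, "dz": 0.02, "wx": 0, "wy": 0, "wz": 0, "jaw": 0},
    {"dx": -0.195, "dy": 0.017, "dz": 0.04, "wx": 0, "wy": 0, "wz": 0, "jaw": 0},
    {"dx": -0.195, "dy": 0.017, "dz": 0.04, "wx": 0, "wy": 0, "wz": 0, "jaw": 0}
  ]
}}

```text
time: 25.75
eef_pos: [0.3918, -0.2023, 0.0801]
tcp_rot: [0.999, -0.044, 0.002, 0.001]
ft_force: [0.5, -0.4, -1.8]
gripper_width: 0.0108
finger_force: 59.0
```

Run:
```python
from h import *
snap('scene','scene15'); held('scene15')
```

```text
[ 0.3913 -0.2018  0.0788] -0.08735591090451816 0.010828504608135317 58.97302329540253 -200:-2 -190:2 -180:-6 -170:0 -160:-0 -150:100 -140:97 -130:99 -120:105 -110:101 -100:101 -90:104 -80:98 -70:102 -60:98 -50:102 -40:102 -30:164 -20:157 -10:145 0:132 10:107 20:104 30:104 40:106 50:104 60:107 70:105 80:110 90:109 100:109 110:105 120:111 130:108 140:108 150:112 160:107 170:56 180:56 190:59 200:56
```

{"api": "play_rows", "payload": {
  "deltas": [
    {"dx": 0, "dy": 0.03, "dz": 0, "wx": 0, "wy": 0, "wz": -0.01, "jaw": 0},
    {"dx": 0, "dy": 0.06, "dz": 0, "wx": 0, "wy": 0, "wz": -0.02, "jaw": 0},
    {"dx": 0, "dy": 0.09, "dz": 0, "wx": 0, "wy": 0, "wz": -0.03, "jaw": 0},
    {"dx": 0, "dy": 0.12, "dz": 0, "wx": 0, "wy": 0, "wz": -0.042, "jaw": 0},
    {"dx": 0, "dy": 0.15, "dz": 0, "wx": 0, "wy": 0, "wz": -0.042, "jaw": 0},
    {"dx": 0, "dy": 0.18, "dz": 0, "wx": 0, "wy": 0, "wz": -0.042, "jaw": 0},
    {"dx": 0, "dy": 0.21, "dz": 0, "wx": 0, "wy": 0, "wz": -0.042, "jaw": 0},
    {"dx": 0, "dy": 0.24, "dz": 0, "wx": 0, "wy": 0, "wz": -0.042, "jaw": 0},
    {"dx": 0, "dy": 0.27, "dz": 0, "wx": 0, "wy": 0, "wz": -0.042, "jaw": 0},
    {"dx": 0, "dy": 0.3, "dz": 0, "wx": 0, "wy": 0, "wz": -0.042, "jaw": 0},
    {"dx": 0, "dy": 0.327, "dz": 0, "wx": 0, "wy": 0, "wz": -0.042, "jaw": 0},
    {"dx": 0.03, "dy": 0.327, "dz": 0, "wx": 0, "wy": 0, "wz": -0.042, "jaw": 0},
    {"dx": 0.06, "dy": 0.327, "dz": 0, "wx": 0, "wy": 0, "wz": -0.042, "jaw": 0},
    {"dx": 0.09, "dy": 0.327, "dz": 0, "wx": 0, "wy": 0, "wz": -0.042, "jaw": 0},
    {"dx": 0.112, "dy": 0.327, "dz": 0, "wx": 0, "wy": 0, "wz": -0.042, "jaw": 0},
    {"dx": 0.112, "dy": 0.327, "dz": 0, "wx": 0, "wy": 0, "wz": -0.042, "jaw": 0},
    {"dx": 0.112, "dy": 0.327, "dz": -0.02, "wx": 0, "wy": 0, "wz": -0.042, "jaw": 0},
    {"dx": 0.112, "dy": 0.327, "dz": -0.02, "wx": 0, "wy": 0, "wz": -0.042, "jaw": 0},
    {"dx": 0.112, "dy": 0.327, "dz": -0.02, "wx": 0, "wy": 0, "wz": -0.042, "jaw": 0}
  ]
}}

```text
time: 27.7
eef_pos: [0.502, 0.1256, 0.0578]
tcp_rot: [0.998, -0.064, -0.001, 0.0]
ft_force: [1.1, 0.8, -1.4]
gripper_width: 0.011
finger_force: 59.0
```

Run:
```python
from h import *
snap('scene','scene16'); held('scene16')
```

```text
[0.5025 0.1256 0.0585] -0.12917309994696302 0.011182515779773007 58.966394662857056 -200:-0 -190:-2 -180:1 -170:-1 -160:-6 -150:76 -140:78 -130:79 -120:78 -110:78 -100:76 -90:79 -80:81 -70:79 -60:81 -50:78 -40:144 -30:156 -20:110 -10:107 0:106 10:84 20:82 30:82 40:79 50:82 60:266 70:266 80:265 90:238 100:88 110:89 120:89 130:90 140:85 150:86 160:87 170:13 180:2 190:0 200:-3
```

{"api": "play_rows", "payload": {
  "deltas": [
    {"dx": 0, "dy": -0.001, "dz": -0.008, "wx": 0, "wy": 0, "wz": 0, "jaw": 0},
    {"dx": 0, "dy": -0.001, "dz": -0.014, "wx": 0, "wy": 0, "wz": 0, "jaw": 0},
    {"dx": 0, "dy": -0.001, "dz": -0.019, "wx": 0, "wy": 0, "wz": 0, "jaw": 0},
    {"dx": 0, "dy": -0.001, "dz": -0.023, "wx": 0, "wy": 0, "wz": 0, "jaw": 0},
    {"dx": 0, "dy": -0.001, "dz": -0.026, "wx": 0, "wy": 0, "wz": 0, "jaw": 0},
    {"dx": 0, "dy": -0.001, "dz": -0.029, "wx": 0, "wy": 0, "wz": 0, "jaw": 0},
    {"dx": 0, "dy": -0.001, "dz": -0.029, "wx": 0, "wy": 0, "wz": 0, "jaw": 0}
  ]
}}

```text
time: 28.45
eef_pos: [0.5029, 0.1246, 0.0292]
tcp_rot: [0.998, -0.065, -0.0, -0.0]
ft_force: [-0.2, 0.1, 0.9]
gripper_width: 0.0108
finger_force: 59.4
```

Run:
```python
from h import *
snap('scene','scene17'); held('scene17'); slotcheck('scene17',-.021)
```

```text
[0.5029 0.1246 0.0294] -0.12923762182909798 0.010921438171386947 59.37917768955231 -200:-4 -190:-4 -180:-4 -170:1 -160:53 -150:51 -140:48 -130:51 -120:53 -110:50 -100:56 -90:55 -80:53 -70:1132 -60:54 -50:56 -40:113 -30:128 -20:115 -10:80 0:83 10:54 20:55 30:52 40:56 50:53 60:250 70:251 80:242 90:217 100:56 110:57 120:51 130:54 140:54 150:56 160:60 170:4 180:4 190:0 200:-0 
scene17 -0.16 [0, 2, -4, 53, 52, 50, 53, 45, 44]
scene17 -0.13 [44, 48, 46, 47, 47, 52, 50, 47, 39]
scene17 -0.115 [48, 50, 48, 51, 51, 49, 51, 46, 41]
scene17 -0.09 [4, 3, 54, 52, 55, 52, 51, 49, 43]
scene17 -0.06 [5, 5, 51, 49, 54, 53, 50, 51, 44]
scene17 0.06 [262, 264, 259, 261, 260, 249, 244, 239, 234]
scene17 0.09 [7, 4, 6, 210, 205, 204, 211, 209, 206]
scene17 0.115 [0, 5, 56, 56, 55, 51, 55, 47, 46]
scene17 0.13 [47, 49, 47, 53, 56, 53, 51, 52, 45]
scene17 0.16 [6, 5, 55, 57, 56, 56, 53, 47, 46]
```

Bar 3 is in. I'll release it and go to bar 4.

{"api": "play_rows", "payload": {
  "deltas": [
    {"dx": 0, "dy": 0, "dz": -0.001, "wx": 0, "wy": 0, "wz": 0, "jaw": 0.026},
    {"dx": 0, "dy": 0, "dz": -0.001, "wx": 0, "wy": 0, "wz": 0, "jaw": 0.026},
    {"dx": 0, "dy": 0, "dz": -0.001, "wx": 0, "wy": 0, "wz": 0, "jaw": 0.026},
    {"dx": 0, "dy": 0, "dz": 0.04, "wx": 0, "wy": 0, "wz": 0, "jaw": 0.026},
    {"dx": 0, "dy": 0, "dz": 0.08, "wx": 0, "wy": 0, "wz": 0, "jaw": 0.026},
    {"dx": 0, "dy": -0.04, "dz": 0.09, "wx": 0, "wy": 0, "wz": 0.01, "jaw": 0.035},
    {"dx": 0, "dy": -0.08, "dz": 0.09, "wx": 0, "wy": 0, "wz": 0.02, "jaw": 0.035},
    {"dx": 0, "dy": -0.12, "dz": 0.09, "wx": 0, "wy": 0, "wz": 0.03, "jaw": 0.035},
    {"dx": 0, "dy": -0.16, "dz": 0.09, "wx": 0, "wy": 0, "wz": 0.042, "jaw": 0.035},
    {"dx": 0, "dy": -0.2, "dz": 0.09, "wx": 0, "wy": 0, "wz": 0.042, "jaw": 0.035},
    {"dx": 0, "dy": -0.24, "dz": 0.09, "wx": 0, "wy": 0, "wz": 0.042, "jaw": 0.035},
    {"dx": 0, "dy": -0.28, "dz": 0.09, "wx": 0, "wy": 0, "wz": 0.042, "jaw": 0.035},
    {"dx": 0.02, "dy": -0.32, "dz": 0.09, "wx": 0, "wy": 0, "wz": 0.042, "jaw": 0.035},
    {"dx": 0.05, "dy": -0.36, "dz": 0.09, "wx": 0, "wy": 0, "wz": 0.042, "jaw": 0.035},
    {"dx": 0.0765, "dy": -0.396, "dz": 0.08, "wx": 0, "wy": 0, "wz": 0.042, "jaw": 0.035},
    {"dx": 0.0765, "dy": -0.396, "dz": 0.07, "wx": 0, "wy": 0, "wz": 0.042, "jaw": 0.035},
    {"dx": 0.0765, "dy": -0.396, "dz": 0.07, "wx": 0, "wy": 0, "wz": 0.042, "jaw": 0.035},
    {"dx": 0.0765, "dy": -0.396, "dz": 0.07, "wx": 0, "wy": 0, "wz": 0.042, "jaw": 0.035}
  ]
}}

```text
time: 30.3
eef_pos: [0.579, -0.2705, 0.0994]
tcp_rot: [0.999, -0.043, -0.0, -0.0]
ft_force: [0.2, 0.4, -0.1]
gripper_width: 0.0352
finger_force: 0.0
```

Run:
```python
from h import *
snap('top','top18'); slotcheck('top18',-.021)
```

```text
top18 -0.16 [588, 586, 586, 579, 578, 574, 1, 1, 2]
top18 -0.13 [58, 58, 53, 52, 54, 51, 42, 40, 47]
top18 -0.115 [5, 46, 48, 52, 56, 50, 4, 4, 5]
top18 -0.09 [7, 54, 53, 50, 55, 46, 6, 2, 3]
top18 -0.06 [7, 5, 57, 53, 54, 50, 9, 6, 7]
top18 0.06 [11, 5, 51, 54, 54, 52, 11, 10, 2]
top18 0.09 [11, 10, 51, 53, 51, 54, -1, 5, 7]
top18 0.115 [6, 7, 51, 55, 51, 51, 4, 8, 10]
top18 0.13 [50, 37, 52, 51, 51, 47, 51, 40, 52]
top18 0.16 [-3, 4, 2, 0, -1, 0, 4, -5, -3]
```

{"api": "play_rows", "payload": {
  "deltas": [
    {"dx": 0, "dy": -0.001, "dz": -0.03, "wx": 0, "wy": 0, "wz": 0, "jaw": 0.035},
    {"dx": 0, "dy": -0.001, "dz": -0.05, "wx": 0, "wy": 0, "wz": 0, "jaw": 0.035},
    {"dx": 0, "dy": -0.001, "dz": -0.06, "wx": 0, "wy": 0, "wz": 0, "jaw": 0.035},
    {"dx": 0, "dy": -0.001, "dz": -0.06, "wx": 0, "wy": 0, "wz": 0, "jaw": 0},
    {"dx": 0, "dy": -0.001, "dz": -0.06, "wx": 0, "wy": 0, "wz": 0, "jaw": 0},
    {"dx": 0, "dy": -0.001, "dz": -0.06, "wx": 0, "wy": 0, "wz": 0, "jaw": 0},
    {"dx": 0, "dy": -0.001, "dz": -0.06, "wx": 0, "wy": 0, "wz": 0, "jaw": 0},
    {"dx": 0, "dy": -0.001, "dz": -0.06, "wx": 0, "wy": 0, "wz": 0, "jaw": 0},
    {"dx": 0, "dy": -0.001, "dz": -0.06, "wx": 0, "wy": 0, "wz": 0, "jaw": 0},
    {"dx": -0.014, "dy": 0.0002, "dz": -0.06, "wx": 0, "wy": 0, "wz": 0, "jaw": 0},
    {"dx": -0.028, "dy": 0.0014, "dz": -0.06, "wx": 0, "wy": 0, "wz": 0, "jaw": 0},
    {"dx": -0.042, "dy": 0.0027, "dz": -0.06, "wx": 0, "wy": 0, "wz": 0, "jaw": 0},
    {"dx": -0.056, "dy": 0.0039, "dz": -0.06, "wx": 0, "wy": 0, "wz": 0, "jaw": 0},
    {"dx": -0.07, "dy": 0.0051, "dz": -0.06, "wx": 0, "wy": 0, "wz": 0, "jaw": 0},
    {"dx": -0.084, "dy": 0.0063, "dz": -0.06, "wx": 0, "wy": 0, "wz": 0, "jaw": 0},
    {"dx": -0.098, "dy": 0.0075, "dz": -0.06, "wx": 0, "wy": 0, "wz": 0, "jaw": 0},
    {"dx": -0.112, "dy": 0.0088, "dz": -0.06, "wx": 0, "wy": 0, "wz": 0, "jaw": 0},
    {"dx": -0.12, "dy": 0.0095, "dz": -0.06, "wx": 0, "wy": 0, "wz": 0, "jaw": 0},
    {"dx": -0.12, "dy": 0.0095, "dz": -0.06, "wx": 0, "wy": 0, "wz": 0, "jaw": 0}
  ]
}}

```text
time: 32.25
eef_pos: [0.459, -0.2622, 0.0399]
tcp_rot: [0.999, -0.044, 0.0, 0.0]
ft_force: [-2.0, 0.8, -0.5]
gripper_width: 0.0107
finger_force: 58.9
```

{"api": "play_rows", "payload": {
  "deltas": [
    {"dx": 0, "dy": 0, "dz": 0, "wx": 0, "wy": 0, "wz": 0, "jaw": 0.03},
    {"dx": 0, "dy": 0, "dz": 0, "wx": 0, "wy": 0, "wz": 0, "jaw": 0.03},
    {"dx": 0, "dy": 0, "dz": 0, "wx": 0, "wy": 0, "wz": 0, "jaw": 0.03},
    {"dx": 0.03, "dy": -0.0026, "dz": -0.001, "wx": 0, "wy": 0, "wz": 0, "jaw": 0.03},
    {"dx": 0.06, "dy": -0.0052, "dz": -0.001, "wx": 0, "wy": 0, "wz": 0, "jaw": 0.03},
    {"dx": 0.09, "dy": -0.0078, "dz": -0.001, "wx": 0, "wy": 0, "wz": 0, "jaw": 0.03},
    {"dx": 0.12, "dy": -0.0104, "dz": -0.001, "wx": 0, "wy": 0, "wz": 0, "jaw": 0.03},
    {"dx": 0.122, "dy": -0.0105, "dz": -0.001, "wx": 0, "wy": 0, "wz": 0, "jaw": 0.03},
    {"dx": 0.122, "dy": -0.0105, "dz": -0.001, "wx": 0, "wy": 0, "wz": 0, "jaw": 0.03}
  ]
}}

```text
time: 33.15
eef_pos: [0.5814, -0.2722, 0.0377]
tcp_rot: [0.999, -0.043, -0.0, -0.0]
ft_force: [-0.2, -0.4, 0.1]
gripper_width: 0.0302
finger_force: 0.0
```

Run:
```python
from h import *
snap('scene','scene19'); ends('scene19',(.6074,-.2742))
```

```text
scene19 40:120 44:119 48:121 52:118 56:124 60:62 64:58 68:60 72:63 76:60 80:62 84:61 88:56 92:58 96:56 100:59 104:59 108:63 112:55 116:59 120:59 124:60 128:62 132:63 136:58 140:59 144:60 148:60 152:56 156:54 160:58 164:54 168:61 172:59 176:57 180:59 184:54 188:56 192:-3 196:1 200:-1 204:2 208:-2 212:-3 216:-3 220:1 224:-1 228:-0 232:0 236:-7 240:-2 244:4 248:-4 252:-2 256:-0
```

{"api": "play_rows", "payload": {
  "deltas": [
    {"dx": 0, "dy": 0, "dz": 0, "wx": 0, "wy": 0, "wz": 0, "jaw": 0},
    {"dx": 0, "dy": 0, "dz": 0, "wx": 0, "wy": 0, "wz": 0, "jaw": 0},
    {"dx": 0, "dy": 0, "dz": 0, "wx": 0, "wy": 0, "wz": 0, "jaw": 0},
    {"dx": 0, "dy": 0, "dz": 0, "wx": 0, "wy": 0, "wz": 0, "jaw": 0},
    {"dx": 0, "dy": 0, "dz": 0.001, "wx": 0, "wy": 0, "wz": 0, "jaw": 0},
    {"dx": -0.019, "dy": 0.0017, "dz": 0.001, "wx": 0, "wy": 0, "wz": 0, "jaw": 0},
    {"dx": -0.038, "dy": 0.0033, "dz": 0.001, "wx": 0, "wy": 0, "wz": 0, "jaw": 0},
    {"dx": -0.057, "dy": 0.005, "dz": 0.001, "wx": 0, "wy": 0, "wz": 0, "jaw": 0},
    {"dx": -0.076, "dy": 0.0066, "dz": 0.001, "wx": 0, "wy": 0, "wz": 0, "jaw": 0},
    {"dx": -0.095, "dy": 0.0083, "dz": 0.001, "wx": 0, "wy": 0, "wz": 0, "jaw": 0},
    {"dx": -0.114, "dy": 0.01, "dz": 0.001, "wx": 0, "wy": 0, "wz": 0, "jaw": 0},
    {"dx": -0.133, "dy": 0.0116, "dz": 0.001, "wx": 0, "wy": 0, "wz": 0, "jaw": 0},
    {"dx": -0.152, "dy": 0.0133, "dz": 0.001, "wx": 0, "wy": 0, "wz": 0, "jaw": 0},
    {"dx": -0.171, "dy": 0.0149, "dz": 0.001, "wx": 0, "wy": 0, "wz": 0, "jaw": 0},
    {"dx": -0.19, "dy": 0.0166, "dz": 0.001, "wx": 0, "wy": 0, "wz": 0, "jaw": 0},
    {"dx": -0.195, "dy": 0.017, "dz": 0.001, "wx": 0, "wy": 0, "wz": 0, "jaw": 0},
    {"dx": -0.195, "dy": 0.017, "dz": 0.02, "wx": 0, "wy": 0, "wz": 0, "jaw": 0},
    {"dx": -0.195, "dy": 0.017, "dz": 0.04, "wx": 0, "wy": 0, "wz": 0, "jaw": 0},
    {"dx": -0.195, "dy": 0.017, "dz": 0.04, "wx": 0, "wy": 0, "wz": 0, "jaw": 0}
  ]
}}

```text
time: 35.1
eef_pos: [0.3876, -0.2568, 0.0803]
tcp_rot: [0.999, -0.044, 0.002, 0.002]
ft_force: [-0.0, 0.2, -2.5]
gripper_width: 0.0109
finger_force: 59.1
```

Run:
```python
from h import *
snap('scene','scene20'); held('scene20')
```

```text
[ 0.387  -0.2562  0.0789] -0.08733087885403305 0.010720873852394881 59.09930348396301 -200:6 -190:-1 -180:0 -170:-0 -160:97 -150:97 -140:97 -130:101 -120:98 -110:96 -100:102 -90:100 -80:101 -70:101 -60:103 -50:103 -40:103 -30:145 -20:152 -10:139 0:122 10:107 20:101 30:103 40:104 50:107 60:107 70:105 80:105 90:107 100:106 110:107 120:106 130:107 140:107 150:106 160:106 170:2 180:-5 190:1 200:-2
```

Bar 4 is held centred. I'll carry it to slot -63.

{"api": "play_rows", "payload": {
  "deltas": [
    {"dx": 0, "dy": 0.03, "dz": 0, "wx": 0, "wy": 0, "wz": -0.01, "jaw": 0},
    {"dx": 0, "dy": 0.06, "dz": 0, "wx": 0, "wy": 0, "wz": -0.02, "jaw": 0},
    {"dx": 0, "dy": 0.09, "dz": 0, "wx": 0, "wy": 0, "wz": -0.03, "jaw": 0},
    {"dx": 0, "dy": 0.12, "dz": 0, "wx": 0, "wy": 0, "wz": -0.042, "jaw": 0},
    {"dx": 0, "dy": 0.15, "dz": 0, "wx": 0, "wy": 0, "wz": -0.042, "jaw": 0},
    {"dx": 0, "dy": 0.18, "dz": 0, "wx": 0, "wy": 0, "wz": -0.042, "jaw": 0},
    {"dx": 0, "dy": 0.21, "dz": 0, "wx": 0, "wy": 0, "wz": -0.042, "jaw": 0},
    {"dx": 0, "dy": 0.24, "dz": 0, "wx": 0, "wy": 0, "wz": -0.042, "jaw": 0},
    {"dx": 0, "dy": 0.27, "dz": 0, "wx": 0, "wy": 0, "wz": -0.042, "jaw": 0},
    {"dx": 0, "dy": 0.3, "dz": 0, "wx": 0, "wy": 0, "wz": -0.042, "jaw": 0},
    {"dx": 0, "dy": 0.33, "dz": 0, "wx": 0, "wy": 0, "wz": -0.042, "jaw": 0},
    {"dx": 0.03, "dy": 0.338, "dz": 0, "wx": 0, "wy": 0, "wz": -0.042, "jaw": 0},
    {"dx": 0.06, "dy": 0.338, "dz": 0, "wx": 0, "wy": 0, "wz": -0.042, "jaw": 0},
    {"dx": 0.09, "dy": 0.338, "dz": 0, "wx": 0, "wy": 0, "wz": -0.042, "jaw": 0},
    {"dx": 0.116, "dy": 0.338, "dz": 0, "wx": 0, "wy": 0, "wz": -0.042, "jaw": 0},
    {"dx": 0.116, "dy": 0.338, "dz": 0, "wx": 0, "wy": 0, "wz": -0.042, "jaw": 0},
    {"dx": 0.116, "dy": 0.338, "dz": -0.02, "wx": 0, "wy": 0, "wz": -0.042, "jaw": 0},
    {"dx": 0.116, "dy": 0.338, "dz": -0.02, "wx": 0, "wy": 0, "wz": -0.042, "jaw": 0},
    {"dx": 0.116, "dy": 0.338, "dz": -0.02, "wx": 0, "wy": 0, "wz": -0.042, "jaw": 0}
  ]
}}

```text
time: 37.05
eef_pos: [0.5017, 0.0826, 0.0578]
tcp_rot: [0.998, -0.065, -0.001, 0.0]
ft_force: [1.0, -0.4, -2.2]
gripper_width: 0.0111
finger_force: 59.1
```

Run:
```python
from h import *
snap('scene','scene21'); held('scene21')
```

```text
[0.5021 0.0826 0.0584] -0.1291116078925007 0.010168215084807123 59.0541797876358 -200:3 -190:-1 -180:1 -170:-7 -160:75 -150:77 -140:75 -130:80 -120:81 -110:76 -100:80 -90:76 -80:76 -70:78 -60:80 -50:79 -40:146 -30:156 -20:144 -10:112 0:110 10:84 20:81 30:85 40:86 50:82 60:275 70:277 80:83 90:78 100:83 110:84 120:84 130:82 140:87 150:88 160:88 170:-6 180:3 190:-2 200:-1
```

{"api": "play_rows", "payload": {
  "deltas": [
    {"dx": 0.001, "dy": -0.0005, "dz": -0.008, "wx": 0, "wy": 0, "wz": 0, "jaw": 0},
    {"dx": 0.001, "dy": -0.0005, "dz": -0.014, "wx": 0, "wy": 0, "wz": 0, "jaw": 0},
    {"dx": 0.001, "dy": -0.0005, "dz": -0.019, "wx": 0, "wy": 0, "wz": 0, "jaw": 0},
    {"dx": 0.001, "dy": -0.0005, "dz": -0.023, "wx": 0, "wy": 0, "wz": 0, "jaw": 0},
    {"dx": 0.001, "dy": -0.0005, "dz": -0.026, "wx": 0, "wy": 0, "wz": 0, "jaw": 0},
    {"dx": 0.001, "dy": -0.0005, "dz": -0.029, "wx": 0, "wy": 0, "wz": 0, "jaw": 0},
    {"dx": 0.001, "dy": -0.0005, "dz": -0.029, "wx": 0, "wy": 0, "wz": 0, "jaw": 0}
  ]
}}

```text
time: 37.8
eef_pos: [0.5034, 0.0821, 0.0292]
tcp_rot: [0.998, -0.065, -0.0, -0.0]
ft_force: [-0.2, -0.9, 1.3]
gripper_width: 0.0109
finger_force: 59.5
```

Run:
```python
from h import *
snap('scene','scene22'); held('scene22'); slotcheck('scene22',-.063)
```

```text
[0.5034 0.082  0.0294] -0.12917520084588976 0.010736082736799707 59.49292302131653 -200:-0 -190:1 -180:2 -170:-3 -160:52 -150:49 -140:52 -130:48 -120:49 -110:51 -100:50 -90:57 -80:53 -70:51 -60:52 -50:51 -40:120 -30:130 -20:116 -10:83 0:79 10:49 20:53 30:53 40:273 50:277 60:260 70:250 80:53 90:52 100:54 110:60 120:53 130:55 140:53 150:55 160:55 170:4 180:-3 190:3 200:-1 
scene22 -0.16 [-4, 1, 51, 49, 53, 52, 51, 44, -3]
scene22 -0.13 [46, 49, 52, 49, 49, 52, 51, 47, 45]
scene22 -0.115 [47, 49, 52, 52, 51, 55, 55, 50, 41]
scene22 -0.09 [-3, -1, -4, 48, 55, 53, 49, 47, 46]
scene22 -0.06 [-1, 1, 0, 51, 53, 52, 53, 44, 43]
scene22 0.06 [270, 269, 267, 266, 260, 259, 271, 267, 274]
scene22 0.09 [0, -2, -2, 53, 52, 53, 53, 48, 54]
scene22 0.115 [-1, 3, 55, 53, 53, 55, 54, 53, 44]
scene22 0.13 [47, 42, 40, 56, 56, 55, 56, 51, 34]
scene22 0.16 [1, 2, 1, 55, 56, 59, 58, 50, 46]
```

Bar 4 is in its slot. I'll release it, rise, shut the fingers and move to just short of the handle on its -y side.

{"api": "play_rows", "payload": {
  "deltas": [
    {"dx": 0, "dy": 0, "dz": -0.001, "wx": 0, "wy": 0, "wz": 0, "jaw": 0.026},
    {"dx": 0, "dy": 0, "dz": -0.001, "wx": 0, "wy": 0, "wz": 0, "jaw": 0.026},
    {"dx": 0, "dy": 0, "dz": -0.001, "wx": 0, "wy": 0, "wz": 0, "jaw": 0.026},
    {"dx": 0, "dy": 0, "dz": 0.04, "wx": 0, "wy": 0, "wz": 0, "jaw": 0.026},
    {"dx": 0, "dy": 0, "dz": 0.08, "wx": 0, "wy": 0, "wz": 0, "jaw": 0.026},
    {"dx": 0, "dy": 0, "dz": 0.097, "wx": 0, "wy": 0, "wz": 0, "jaw": 0},
    {"dx": 0, "dy": 0, "dz": 0.097, "wx": 0, "wy": 0, "wz": 0, "jaw": 0},
    {"dx": -0.12, "dy": -0.1, "dz": 0.15, "wx": 0, "wy": 0, "wz": 0, "jaw": 0},
    {"dx": -0.12, "dy": -0.15, "dz": 0.15, "wx": 0, "wy": 0, "wz": 0, "jaw": 0},
    {"dx": -0.12, "dy": -0.2, "dz": 0.15, "wx": 0, "wy": 0, "wz": 0, "jaw": 0},
    {"dx": -0.12, "dy": -0.25, "dz": 0.15, "wx": 0, "wy": 0, "wz": 0, "jaw": 0},
    {"dx": -0.12, "dy": -0.25, "dz": 0.15, "wx": 0, "wy": 0, "wz": 0, "jaw": 0},
    {"dx": -0.12, "dy": -0.25, "dz": 0.15, "wx": 0, "wy": 0, "wz": 0, "jaw": 0}
  ]
}}

```text
time: 39.15
eef_pos: [0.3821, -0.1699, 0.1787]
tcp_rot: [0.998, -0.065, -0.0, -0.0]
ft_force: [1.4, -0.3, 0.2]
gripper_width: -0.0
finger_force: 0.0
```

Run:
```python
from h import *
snap('top','top23'); c=snap('scene','scene23')
t=load('top23')
for ys in(-.063,-.021,.021,.063): print(ys); slotcheck('top23',ys)
a=cv2.resize(t['pixels'][145:280,130:260,::-1],None,fx=4.4,fy=4.4,interpolation=cv2.INTER_CUBIC)
cv2.imwrite('pics/t23.png',cv2.convertScaleAbs(a,alpha=1.6))
```

```text
-0.063
top23 -0.16 [4, 1, 59, 47, 54, -3, 0, -2, 2]
top23 -0.13 [50, 48, 52, 49, 51, 49, 43, 41, 44]
top23 -0.115 [4, 5, 54, 50, 51, 52, 10, 1, 3]
top23 -0.09 [3, 7, 59, 53, 47, 57, 3, 5, 6]
top23 -0.06 [4, 2, 53, 56, 57, 55, 12, 4, 9]
top23 0.06 [10, 1, 54, 47, 54, 56, 7, 4, 4]
top23 0.09 [4, 9, 45, 54, 50, 49, 5, 6, 13]
top23 0.115 [12, 16, 53, 51, 49, 48, 50, 11, 2]
top23 0.13 [49, 51, 50, 54, 55, 51, 42, 47, 50]
top23 0.16 [-1, 1, 55, 49, 56, 50, 56, 1, 0]
-0.021
top23 -0.16 [-4, -1, 50, 56, 53, 50, 3, -4, -2]
top23 -0.13 [46, 56, 54, 54, 52, 48, 36, 41, 50]
top23 -0.115 [6, 40, 56, 51, 49, 52, 11, 7, 9]
top23 -0.09 [8, 49, 56, 52, 50, 60, 8, 5, 5]
top23 -0.06 [6, 5, 51, 58, 55, 49, 6, 4, 11]
top23 0.06 [8, 7, 49, 56, 52, 53, 4, 5, 4]
top23 0.09 [2, 6, 50, 53, 55, 54, 9, 9, 5]
top23 0.115 [3, 4, 49, 50, 51, 54, 4, 7, 8]
top23 0.13 [51, 37, 51, 52, 51, 53, 52, 38, 46]
top23 0.16 [-6, 2, -1, 1, 3, -6, -2, 0, 2]
0.021
top23 -0.16 [-3, 41, 50, 57, 49, 60, 2, -3, 4]
top23 -0.13 [48, 42, 48, 48, 51, 55, 40, 45, 46]
top23 -0.115 [7, 43, 52, 54, 53, 59, 4, 8, 7]
top23 -0.09 [9, 8, 51, 54, 52, 55, 11, 9, 10]
top23 -0.06 [9, 34, 55, 50, 50, 51, 9, 13, 7]
top23 0.06 [11, 7, 56, 1410, 52, 51, 8, 4, 6]
top23 0.09 [4, 10, 48, 53, 52, 54, 4, 8, 4]
top23 0.115 [7, 5, 48, 50, 50, 51, 51, 9, 7]
top23 0.13 [46, 47, 47, 52, 54, 55, 40, 49, 48]
top23 0.16 [3, 1, -1, -1, -3, 4, -2, 2, 5]
0.063
top23 -0.16 [0, 49, 54, 54, 46, 56, -2, 0, -2]
top23 -0.13 [48, 50, 51, 52, 52, 54, 40, 36, 49]
top23 -0.115 [5, 8, 53, 57, 53, 55, 5, 4, 9]
top23 -0.09 [7, 9, 64, 53, 54, 51, 3, 7, 7]
top23 -0.06 [5, 51, 52, 56, 48, 56, 7, 0, 8]
top23 0.06 [5, 5, 46, 50, 56, 59, 5, 6, 10]
top23 0.09 [6, 13, 55, 51, 52, 52, 7, 4, 10]
top23 0.115 [11, 41, 50, 54, 53, 54, 4, 2, 3]
top23 0.13 [52, 42, 1410, 49, 52, 53, 41, 42, 54]
top23 0.16 [2, 47, 49, 54, 54, 51, 1, 13, -4]
```

View pics/t23.png

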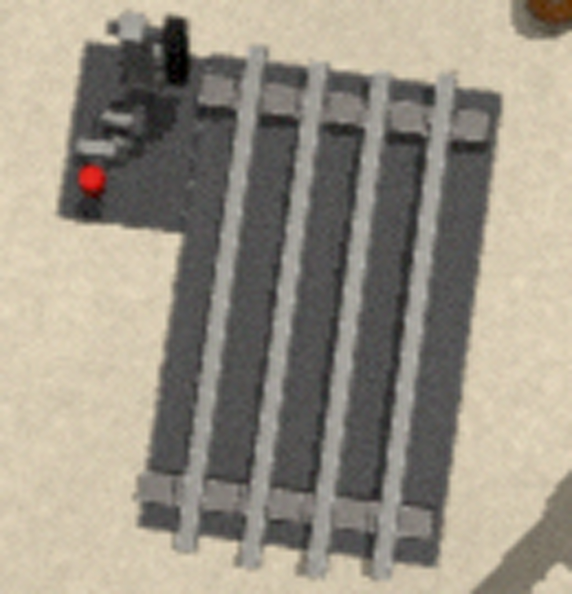

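All four bars lie in their own slots, down in both combs, with even overhangs. Next I bring the shut fingers to the -y side of the handle; its red tip is at crop (92,180).

{"api": "play_rows", "payload": {
  "deltas": [
    {"dx": 0.02, "dy": 0.043, "dz": 0, "wx": 0, "wy": 0, "wz": 0, "jaw": 0},
    {"dx": 0.04, "dy": 0.086, "dz": 0, "wx": 0, "wy": 0, "wz": 0, "jaw": 0},
    {"dx": 0.06, "dy": 0.129, "dz": 0, "wx": 0, "wy": 0, "wz": 0, "jaw": 0},
    {"dx": 0.08, "dy": 0.172, "dz": 0, "wx": 0, "wy": 0, "wz": 0, "jaw": 0},
    {"dx": 0.1, "dy": 0.215, "dz": 0, "wx": 0, "wy": 0, "wz": 0, "jaw": 0},
    {"dx": 0.12, "dy": 0.258, "dz": 0, "wx": 0, "wy": 0, "wz": 0, "jaw": 0},
    {"dx": 0.14, "dy": 0.301, "dz": 0, "wx": 0, "wy": 0, "wz": 0, "jaw": 0},
    {"dx": 0.16, "dy": 0.344, "dz": 0, "wx": 0, "wy": 0, "wz": 0, "jaw": 0},
    {"dx": 0.18, "dy": 0.38, "dz": 0, "wx": 0, "wy": 0, "wz": 0, "jaw": 0},
    {"dx": 0.191, "dy": 0.4, "dz": 0, "wx": 0, "wy": 0, "wz": 0, "jaw": 0},
    {"dx": 0.191, "dy": 0.408, "dz": -0.02, "wx": 0, "wy": 0, "wz": 0, "jaw": 0},
    {"dx": 0.191, "dy": 0.408, "dz": -0.053, "wx": 0, "wy": 0, "wz": 0, "jaw": 0},
    {"dx": 0.191, "dy": 0.408, "dz": -0.053, "wx": 0, "wy": 0, "wz": 0, "jaw": 0},
    {"dx": 0.191, "dy": 0.408, "dz": -0.053, "wx": 0, "wy": 0, "wz": 0, "jaw": 0}
  ]
}}

```text
time: 40.65
eef_pos: [0.5739, 0.2404, 0.126]
tcp_rot: [0.998, -0.064, -0.001, 0.0]
ft_force: [0.4, -0.6, 1.3]
gripper_width: 0.0002
finger_force: 0.0
```

Run:
```python
from h import *
c=snap('scene','scene24')
a=cv2.resize(c['pixels'][150:300,220:420,::-1],(800,600),interpolation=cv2.INTER_CUBIC)
cv2.imwrite('pics/s24.png',cv2.convertScaleAbs(a,alpha=1.6))
```

```text
(no output)
```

View pics/s24.png

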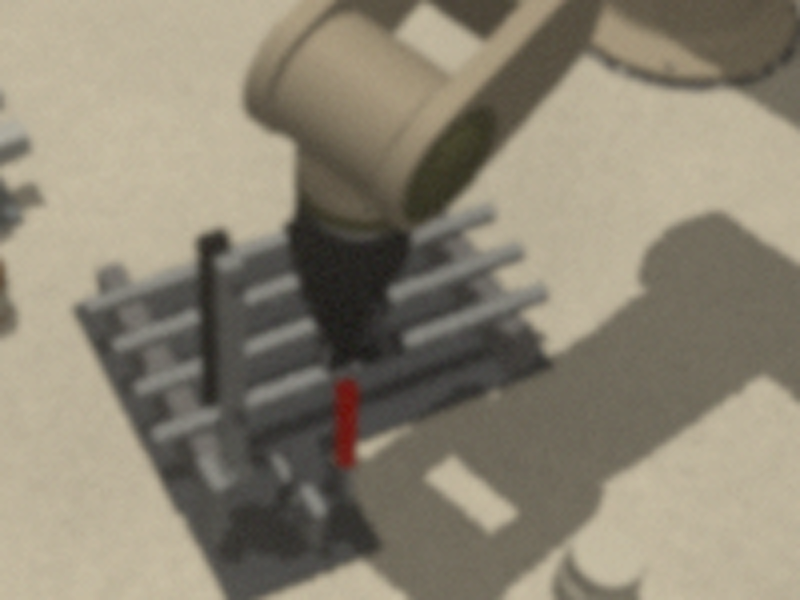

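The fingers stand just behind the handle, clear of the clamp arm: handle at crop (345,420), arm at (225,340). I'll sweep the handle over along its arc.

{"api": "play_rows", "payload": {
  "deltas": [
    {"dx": 0.001, "dy": 0.008, "dz": 0, "wx": 0, "wy": 0, "wz": 0, "jaw": 0},
    {"dx": 0.002, "dy": 0.015, "dz": 0, "wx": 0, "wy": 0, "wz": 0, "jaw": 0},
    {"dx": 0.003, "dy": 0.022, "dz": 0, "wx": 0, "wy": 0, "wz": 0, "jaw": 0},
    {"dx": 0.0038, "dy": 0.029, "dz": 0, "wx": 0, "wy": 0, "wz": 0, "jaw": 0},
    {"dx": 0.0046, "dy": 0.035, "dz": 0, "wx": 0, "wy": 0, "wz": 0, "jaw": 0},
    {"dx": 0.0054, "dy": 0.0416, "dz": 0, "wx": 0, "wy": 0, "wz": 0, "jaw": 0},
    {"dx": 0.0062, "dy": 0.048, "dz": 0, "wx": 0, "wy": 0, "wz": 0, "jaw": 0},
    {"dx": 0.0071, "dy": 0.0545, "dz": -0.0015, "wx": 0, "wy": 0, "wz": 0, "jaw": 0},
    {"dx": 0.0079, "dy": 0.0605, "dz": -0.003, "wx": 0, "wy": 0, "wz": 0, "jaw": 0},
    {"dx": 0.0087, "dy": 0.0664, "dz": -0.005, "wx": 0, "wy": 0, "wz": 0, "jaw": 0},
    {"dx": 0.0095, "dy": 0.0725, "dz": -0.0075, "wx": 0, "wy": 0, "wz": 0, "jaw": 0},
    {"dx": 0.0102, "dy": 0.0783, "dz": -0.01, "wx": 0, "wy": 0, "wz": 0, "jaw": 0},
    {"dx": 0.011, "dy": 0.084, "dz": -0.0135, "wx": 0, "wy": 0, "wz": 0, "jaw": 0},
    {"dx": 0.0117, "dy": 0.0892, "dz": -0.017, "wx": 0, "wy": 0, "wz": 0, "jaw": 0},
    {"dx": 0.0123, "dy": 0.0937, "dz": -0.0215, "wx": 0, "wy": 0, "wz": 0, "jaw": 0},
    {"dx": 0.0128, "dy": 0.0982, "dz": -0.026, "wx": 0, "wy": 0, "wz": 0, "jaw": 0},
    {"dx": 0.0134, "dy": 0.102, "dz": -0.031, "wx": 0, "wy": 0, "wz": 0, "jaw": 0},
    {"dx": 0.0139, "dy": 0.1061, "dz": -0.036, "wx": 0, "wy": 0, "wz": 0, "jaw": 0},
    {"dx": 0.0148, "dy": 0.113, "dz": -0.047, "wx": 0, "wy": 0, "wz": 0, "jaw": 0},
    {"dx": 0.0148, "dy": 0.113, "dz": -0.047, "wx": 0, "wy": 0, "wz": 0, "jaw": 0}
  ]
}}

```text
time: 42.7
eef_pos: [0.5883, 0.3535, 0.0771]
tcp_rot: [0.998, -0.064, -0.001, 0.001]
ft_force: [-0.8, -0.5, -0.4]
gripper_width: -0.0003
finger_force: 0.0
```

Run:
```python
from h import *
c=snap('scene','scene25'); t=snap('top','top25')
a=cv2.resize(c['pixels'][170:300,260:420,::-1],(800,600),interpolation=cv2.INTER_CUBIC)
cv2.imwrite('pics/s25.png',cv2.convertScaleAbs(a,alpha=1.6))
```

```text
(no output)
```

View pics/s25.png

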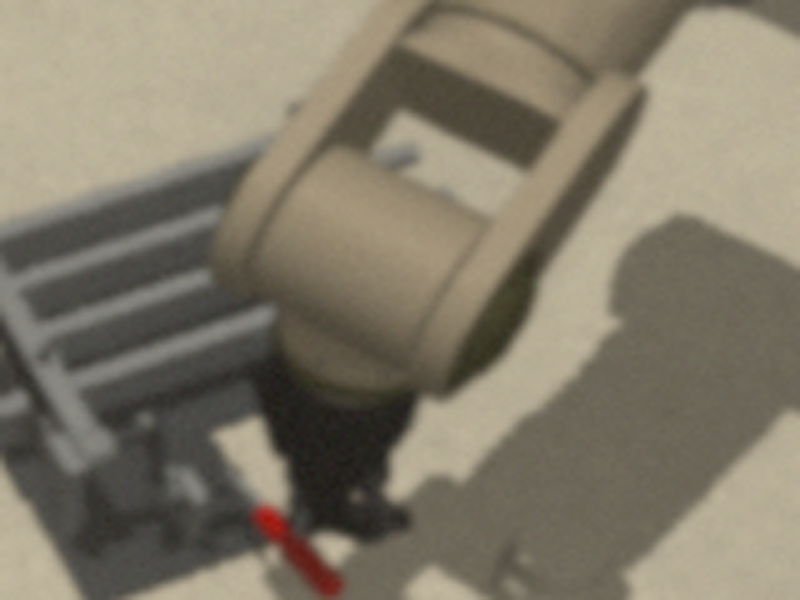

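The arm is down across the bars and the handle has fallen to about 1.4; its red sleeve is at crop (270,515)-(335,590), just below the fingertips. Now I'll press it down.

{"api": "play_rows", "payload": {
  "deltas": [
    {"dx": 0.005, "dy": 0.001, "dz": 0, "wx": 0, "wy": 0, "wz": 0, "jaw": 0},
    {"dx": 0.006, "dy": 0.003, "dz": -0.003, "wx": 0, "wy": 0, "wz": 0, "jaw": 0},
    {"dx": 0.006, "dy": 0.004, "dz": -0.006, "wx": 0, "wy": 0, "wz": 0, "jaw": 0},
    {"dx": 0.006, "dy": 0.005, "dz": -0.009, "wx": 0, "wy": 0, "wz": 0, "jaw": 0},
    {"dx": 0.006, "dy": 0.006, "dz": -0.012, "wx": 0, "wy": 0, "wz": 0, "jaw": 0},
    {"dx": 0.006, "dy": 0.007, "dz": -0.015, "wx": 0, "wy": 0, "wz": 0, "jaw": 0},
    {"dx": 0.006, "dy": 0.007, "dz": -0.018, "wx": 0, "wy": 0, "wz": 0, "jaw": 0}
  ]
}}

```text
time: 43.5
eef_pos: [0.595, 0.3602, 0.0609]
tcp_rot: [0.998, -0.064, -0.0, 0.0]
ft_force: [0.4, 0.8, 0.6]
gripper_width: -0.0001
finger_force: 0.3
```

{"api": "play_rows", "payload": {
  "deltas": [
    {"dx": 0, "dy": 0, "dz": -0.002, "wx": 0, "wy": 0, "wz": 0, "jaw": 0},
    {"dx": 0, "dy": 0, "dz": -0.004, "wx": 0, "wy": 0, "wz": 0, "jaw": 0},
    {"dx": 0, "dy": 0, "dz": -0.006, "wx": 0, "wy": 0, "wz": 0, "jaw": 0},
    {"dx": 0, "dy": 0, "dz": -0.007, "wx": 0, "wy": 0, "wz": 0, "jaw": 0},
    {"dx": 0, "dy": 0, "dz": -0.007, "wx": 0, "wy": 0, "wz": 0, "jaw": 0}
  ]
}}

```text
time: 44.0
eef_pos: [0.5951, 0.36, 0.0541]
tcp_rot: [0.998, -0.065, -0.0, 0.0]
ft_force: [-0.2, -1.5, 0.9]
gripper_width: -0.0004
finger_force: 0.0
```

There's no force yet, so I'll look.

Run:
```python
from h import *
c=snap('scene','scene26'); t=snap('top','top26')
a=cv2.resize(c['pixels'][220:300,270:376,::-1],(795,600),interpolation=cv2.INTER_CUBIC)
cv2.imwrite('pics/s26.png',cv2.convertScaleAbs(a,alpha=1.6))
for n,k in(('s',c),('t',t)):
    p=k['pixels'].astype(int); m=(p[:,:,0]>70)&(p[:,:,1]<40)&(p[:,:,2]<40); v,u=np.nonzero(m)
    q=np.array([pt(k,a,b) for a,b in zip(u,v)]); r=q[:,:2]-[.511,.1445]
    yc=r[:,0]*.1296+r[:,1]*.9916; xc=r[:,0]*.9916-r[:,1]*.1296
    o=np.argsort(yc); print(n,len(o)); print((np.c_[xc,yc,q[:,2]][o][::max(1,len(o)//15)]*1000).round(0).astype(int).tolist())
```

```text
s 22
[[61, 194, 47], [65, 196, 47], [63, 198, 49], [67, 199, 48], [61, 199, 50], [65, 201, 49], [62, 201, 48], [65, 202, 46], [60, 204, 51], [63, 204, 49], [61, 205, 49], [67, 206, 48], [65, 207, 48], [68, 207, 46], [65, 208, 45], [63, 208, 49], [67, 211, 46], [65, 212, 52], [65, 212, 47], [67, 216, 49], [67, 217, 44], [69, 222, 61]]Traceback (most recent call last):
  File "<stdin>", line 7, in <module>
IndexError: too many indices for array: array is 1-dimensional, but 2 were indexed
```

View pics/s26.png

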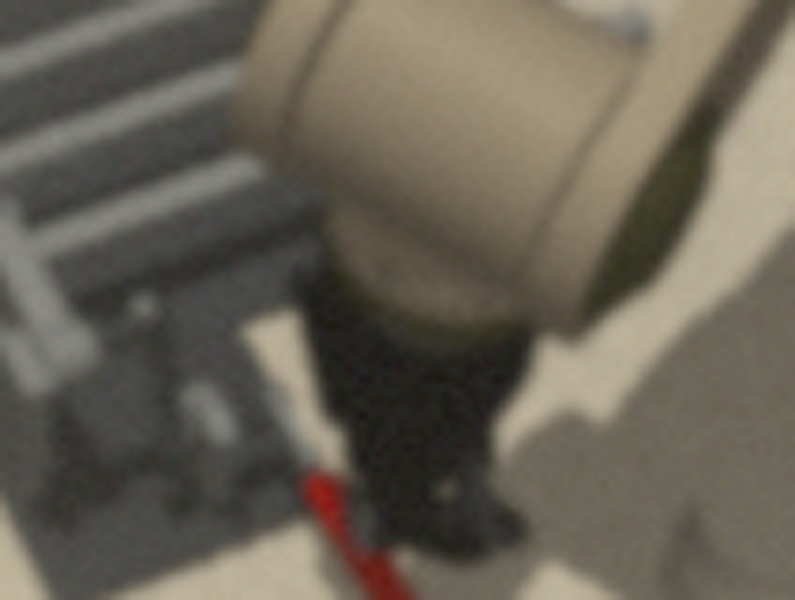

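The sleeve already looks nearly level, with its surface at 46-50 mm over y=194-217. I'll press a little further to confirm it's on the stop.

{"api": "play_rows", "payload": {
  "deltas": [
    {"dx": 0, "dy": 0, "dz": -0.002, "wx": 0, "wy": 0, "wz": 0, "jaw": 0},
    {"dx": 0, "dy": 0, "dz": -0.004, "wx": 0, "wy": 0, "wz": 0, "jaw": 0},
    {"dx": 0, "dy": 0, "dz": -0.005, "wx": 0, "wy": 0, "wz": 0, "jaw": 0},
    {"dx": 0, "dy": 0, "dz": -0.005, "wx": 0, "wy": 0, "wz": 0, "jaw": 0}
  ]
}}

```text
time: 44.5
eef_pos: [0.5954, 0.3601, 0.0504]
tcp_rot: [0.998, -0.065, 0.0, -0.0]
ft_force: [-2.7, -1.1, 6.7]
gripper_width: -0.0003
finger_force: 3.5
```

{"api": "play_rows", "payload": {
  "deltas": [
    {"dx": 0, "dy": 0, "dz": -0.002, "wx": 0, "wy": 0, "wz": 0, "jaw": 0},
    {"dx": 0, "dy": 0, "dz": -0.003, "wx": 0, "wy": 0, "wz": 0, "jaw": 0},
    {"dx": 0, "dy": 0, "dz": -0.003, "wx": 0, "wy": 0, "wz": 0, "jaw": 0}
  ]
}}

```text
time: 44.8
eef_pos: [0.5956, 0.3602, 0.05]
tcp_rot: [0.998, -0.064, 0.001, -0.0]
ft_force: [-8.5, -4.5, 22.7]
gripper_width: -0.0
finger_force: 11.4
```

It's firm: 16 N more moved it only 0.4 mm, at the height expected for the stop. I'll lift off and retreat.

{"api": "play_rows", "payload": {
  "deltas": [
    {"dx": 0, "dy": 0, "dz": 0.01, "wx": 0, "wy": 0, "wz": 0, "jaw": 0},
    {"dx": 0, "dy": 0, "dz": 0.04, "wx": 0, "wy": 0, "wz": 0, "jaw": 0},
    {"dx": 0, "dy": 0, "dz": 0.08, "wx": 0, "wy": 0, "wz": 0, "jaw": 0},
    {"dx": 0, "dy": 0, "dz": 0.12, "wx": 0, "wy": 0, "wz": 0, "jaw": 0},
    {"dx": 0, "dy": 0, "dz": 0.16, "wx": 0, "wy": 0, "wz": 0, "jaw": 0},
    {"dx": -0.03, "dy": -0.04, "dz": 0.18, "wx": 0, "wy": 0, "wz": 0, "jaw": 0},
    {"dx": -0.05, "dy": -0.08, "dz": 0.18, "wx": 0, "wy": 0, "wz": 0, "jaw": 0},
    {"dx": -0.07, "dy": -0.12, "dz": 0.18, "wx": 0, "wy": 0, "wz": 0, "jaw": 0},
    {"dx": -0.09, "dy": -0.16, "dz": 0.18, "wx": 0, "wy": 0, "wz": 0, "jaw": 0},
    {"dx": -0.11, "dy": -0.2, "dz": 0.18, "wx": 0, "wy": 0, "wz": 0, "jaw": 0},
    {"dx": -0.13, "dy": -0.24, "dz": 0.18, "wx": 0, "wy": 0, "wz": 0, "jaw": 0},
    {"dx": -0.15, "dy": -0.28, "dz": 0.18, "wx": 0, "wy": 0, "wz": 0, "jaw": 0},
    {"dx": -0.17, "dy": -0.32, "dz": 0.18, "wx": 0, "wy": 0, "wz": 0, "jaw": 0},
    {"dx": -0.19, "dy": -0.36, "dz": 0.18, "wx": 0, "wy": 0, "wz": 0, "jaw": 0},
    {"dx": -0.2, "dy": -0.4, "dz": 0.18, "wx": 0, "wy": 0, "wz": 0, "jaw": 0},
    {"dx": -0.2, "dy": -0.44, "dz": 0.18, "wx": 0, "wy": 0, "wz": 0, "jaw": 0},
    {"dx": -0.2, "dy": -0.48, "dz": 0.18, "wx": 0, "wy": 0, "wz": 0, "jaw": 0},
    {"dx": -0.2, "dy": -0.52, "dz": 0.18, "wx": 0, "wy": 0, "wz": 0, "jaw": 0},
    {"dx": -0.2, "dy": -0.54, "dz": 0.18, "wx": 0, "wy": 0, "wz": 0, "jaw": 0},
    {"dx": -0.2, "dy": -0.54, "dz": 0.18, "wx": 0, "wy": 0, "wz": 0, "jaw": 0}
  ]
}}

```text
time: 46.8
eef_pos: [0.3949, -0.1819, 0.2261]
tcp_rot: [0.998, -0.066, -0.0, 0.0]
ft_force: [-0.1, 0.9, 0.5]
gripper_width: -0.0001
finger_force: 0.0
```

Run:
```python
from h import *
c=snap('scene','scene27'); t=snap('top','top27')
a=cv2.resize(c['pixels'][170:320,220:380,::-1],(640,600),interpolation=cv2.INTER_CUBIC)
cv2.imwrite('pics/s27.png',cv2.convertScaleAbs(a,alpha=1.6))
for n,k in(('s',c),('t',t)):
    p=k['pixels'].astype(int); m=(p[:,:,0]>70)&(p[:,:,1]<40)&(p[:,:,2]<40); v,u=np.nonzero(m)
    q=np.array([pt(k,a,b) for a,b in zip(u,v)]).reshape(-1,3); r=q[:,:2]-[.511,.1445]
    yc=r[:,0]*.1296+r[:,1]*.9916
    print(n,len(yc),np.polyfit(yc,q[:,2],1),yc.min(),yc.max(),q[:,2].mean())
for ys in(-.063,-.021,.021,.063): print(ys); slotcheck('top27',ys)
```

```text
s 91 [0.03240553 0.04158411] 0.1956302751377436 0.2682247651861838 0.04907114243316174
t 121 [-2.64765589  0.65004039] -0.15062364885949006 0.2612425572709913 0.06029269140256827
-0.063
top27 -0.16 [2, 0, 54, 46, 52, 0, 3, -2, 7]
top27 -0.13 [51, 45, 52, 55, 51, 51, 39, 38, 42]
top27 -0.115 [10, 7, 51, 53, 56, 52, 0, 10, 1]
top27 -0.09 [3, 7, 57, 48, 54, 52, 7, 5, 4]
top27 -0.06 [6, 12, 53, 58, 51, 52, 8, 1, 7]
top27 0.06 [7, 11, 50, 53, 53, 53, 8, 11, 6]
top27 0.09 [8, 7, 47, 54, 52, 51, 8, 4, 13]
top27 0.115 [8, 25, 44, 60, 50, 55, 50, 9, 6]
top27 0.13 [48, 68, 92, 91, 89, 89, 88, 91, 91]
top27 0.16 [2, 4, 1410, 53, 56, 60, 52, 1, -4]
-0.021
top27 -0.16 [1, -3, 49, 52, 53, 53, -3, -2, 1]
top27 -0.13 [49, 49, 55, 49, 50, 55, 41, 40, 45]
top27 -0.115 [4, 42, 54, 51, 49, 52, 2, 7, 7]
top27 -0.09 [4, 47, 60, 51, 50, 50, 3, 6, 9]
top27 -0.06 [6, 10, 51, 54, 53, 51, 6, 5, 3]
top27 0.06 [9, 1, 49, 53, 53, 49, 8, 6, 7]
top27 0.09 [9, 13, 54, 53, 59, 55, 5, 3, 6]
top27 0.115 [4, 13, 53, 50, 51, 47, 1, 6, 2]
top27 0.13 [91, 84, 92, 89, 93, 91, 93, 89, 91]
top27 0.16 [6, -2, -3, -5, -4, 0, -4
[... 230 characters left out ...]
9, 49, 7, 7, 7]
top27 0.06 [7, 6, 51, 52, 53, 52, 6, 11, 7]
top27 0.09 [13, 11, 44, 54, 50, 50, 7, 10, 0]
top27 0.115 [3, 8, 47, 50, 50, 54, 53, 4, 6]
top27 0.13 [89, 87, 87, 90, 94, 92, 88, 86, 88]
top27 0.16 [1, 2, -4, -3, 1, 3, 4, 0, -3]
0.063
top27 -0.16 [2, 43, 51, 54, 52, 51, 1, 2, 2]
top27 -0.13 [49, 46, 52, 52, 53, 50, 34, 36, 54]
top27 -0.115 [5, 11, 48, 52, 52, 52, 7, 6, 8]
top27 -0.09 [8, 4, 48, 56, 54, 54, 6, 5, 4]
top27 -0.06 [6, 47, 54, 49, 56, 51, 8, 10, 6]
top27 0.06 [6, 7, 57, 51, 52, 56, 3, 4, 9]
top27 0.09 [1, 5, 55, 56, 51, 49, 5, 9, 3]
top27 0.115 [6, 42, 54, 52, 57, 51, 2, 5, 8]
top27 0.13 [92, 89, 86, 80, 91, 86, 86, 85, 90]
top27 0.16 [3, 45, 49, 51, 47, 52, -6, 3, 0]
```

View pics/s27.png

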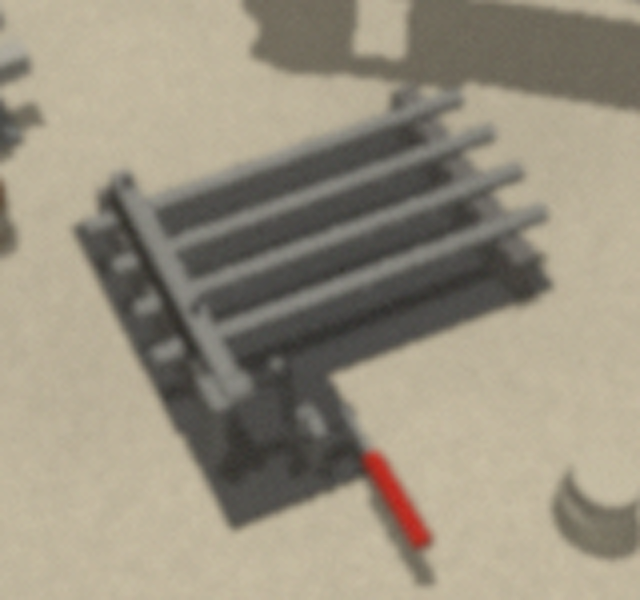

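The handle is level: slope 0.03, which matches the locked 1.745. The arm lies flat across all four bars, and every bar is seated in both combs. Handing in.

```bash
python3 -c "
from rig import workorder
print(workorder.close_job())"
```

```text
the job is handed in; nothing more can be done
None
```

All four bars lie in their own slots, down in both combs and within about 6 mm of centre lengthwise; the clamp handle is over at its stop with the arm flat across the bars, and the job is handed in, though the hand-in returned no verdict.

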